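# Stand the hole-saw size chart on its kickstand

## Task

The hole-saw size chart leans against the small parts bin with its kickstand leg folded: lay it down on its face, swing the leg on its back fully out to its stop, then take the chart by its handle and stand it upright on its lower edge and leg, both on the rubber mat. Its face should look to the far side of the bench (away from the robot), with the chart roughly square to the mat. Do not shift the loose tools on the bench.

Things in the scene. Friction and masses are not known exactly. Their poses are not given: they have to be found in the camera images.
- chart: Size chart, loose, 0.34 kg: aluminium plate 150 wide x 150 high x 8 mm, white face with six round outlines. Origin: middle of the plate's lower edge. z runs up the plate (0 to 150 mm), x out of the face (plate x = -4 to 4 mm; leg on the back, -x side), y along the width. At the start it stands on the bench, leaning back 0.28 rad on the bin's rim, face away from the bin.
- handle_mid (a point): Middle of the handle's cross bar (on its axis), chart frame x = 0, z = 192 mm. The handle is a bail of 10 mm round steel bar above the plate's top edge; cross bar 100 mm long along y, gap of 37 mm between it and the plate. Pinched across the bar with 10 to 15 N, the chart can still be swivelled about the bar; at 30 N it mostly keeps its lean in the air.
- lower_edge (a point): Middle of the plate's rear lower edge (chart frame x = -4, z = 0 mm), on which the chart pivots when it leans back.
- face_rail (a point): Middle of the front of the upper face rail (chart frame x = 14, z = 140 mm). Two rails cross the face, centred at z = 10 and 140 mm; lying on its face the chart rests on them, its mid-plane 14 mm above the support. At the back, flanges 3 mm thick along both side edges reach x = -20 mm, from z = 25 to 145 mm.
- leg (a joint): Kickstand hinge on the chart's back, rad: 0 folded against the back, 0.61 fully out (end stop). It has a friction of about 0.05 N m and stays where it is left. With the leg out and both resting on a level surface the chart leans back by about 0.31 rad. To open the leg when the chart lies on its face, its free end is raised.
- leg_hinge (a point): Hinge axis of the leg: chart frame x = -12, z = 134 mm; the axis runs along the chart's y.
- leg_grip (a point): Point in the middle of the leg's steel bar, 85 mm from the hinge: a good place to pinch. The bar is 24 mm wide (along y) and 8 mm thick; folded, it lies parallel to the plate with a gap of 4 mm to it (its top is then 30 mm above the support when the chart lies on its face, its underside 22 mm, the plate's back 18 mm).
- leg_foot (a point): Centre of the leg's foot, a rubber bar 10 mm in diameter and 44 mm long along y, 126 mm from the hinge.
- bin: Small grey-blue open parts bin with pliers, 110 (x) x 200 (y) x 100 mm high, fixed. Origin: centre of its underside. The chart leans on its +x rim.
- mat: Black rubber mat, 220 (x) x 240 (y) x 3 mm thick, fixed. Origin: centre of its underside; own x points to the far side of the bench (within about 0.3 rad), z up.
- mat_far (a point): Middle of the mat's far edge (mat frame x = 110 mm), on its top surface.
- saw_large: Loose white hole saw, 80 mm in diameter, 36 mm high, open end up. Origin: centre of underside. Leave it alone.
- saw_small: Loose dark hole saw, 44 mm in diameter, 45 mm high. Origin: centre of underside. Leave it alone.
- wax_jar: Loose grey jar of cutting wax, 60 mm in diameter, 70 mm high. Origin: centre of underside. Leave it alone.
- spanner: Loose spanner lying flat, about 180 mm long. Leave it alone.
There are look-alikes about, which are no part of the job. Of the things that look like the chart, the largest one is meant.

How it is judged (in metres and radians):
On the way, in this order (a step that is already met when the one before it is completed fails the run):
1. the chart lies on its face, leg still folded (angle between chart's own x axis and vertical above 2.95 rad and value of joint leg below 0.3 rad and height (world z) of chart below 0.03 m), for 0.2 s.
2. the leg is swung out to its stop (value of joint leg above 0.55 rad), for 0.2 s.
At the end, for the whole second after the job is handed in: Leg out (over 0.55 rad); chart at rest, leaning back 0.2 to 0.42 rad, lower edge and leg foot both down on the mat (middles within its outline + 5 mm), face to the far side, width within 0.35 rad of the mat's y axis; loose tools within 30 mm of where they were (value of joint leg above 0.55 rad and angle between chart's own z axis and vertical between 0.2 and 0.42 rad and x of lower_edge in the frame of mat between -0.115 and 0.115 m and y of lower_edge in the frame of mat between -0.125 and 0.125 m and z of each of lower_edge, leg_foot in the frame of mat below 0.016 m and x of leg_foot in the frame of mat between -0.115 and 0.115 m and y of leg_foot in the frame of mat between -0.125 and 0.125 m and x of mat_far in the frame of chart above -0.035 m and angle between the y axis of chart and the y axis of mat, either way round below 0.35 rad and linear speed of chart below 0.02 m/s and angular speed of chart below 0.1 rad/s and contact force between chart and mat above 0.5 N and distance of each of saw_large, saw_small, wax_jar, spanner from where it was at the start of the episode below 0.03 m); the robot touches nothing.
It fails at once if a loose tool on the bench is shifted by more than 30 mm (distance of any of saw_large, saw_small, wax_jar, spanner from where it was at the start of the episode above 0.03 m).
It also fails if it takes over 72 s, if anything falls off the work surface, if the arm or the gripper's body presses on something with over 40 N, if the wrist force passes 120 N, or if a joint passes its speed limit or range.

## Robot

A 7-joint arm with a two-finger parallel gripper is mounted at the origin on the work surface. World frame = base frame: x ahead of the robot, y to its left, z up, the work surface at z = 0. Lengths are in mm, angles in rad, forces in N, time in s.
With the tool pointing down it reaches from about 400 to 850 mm from the base axis. Payload 10.4 kg.
Tool frame: the origin (TCP) lies midway between the tips of the shut fingers; the grasp point (between the pads) lies 19 mm behind it; z points along the fingers, y is the direction in which the jaws open and shut (so a half turn about z gives the same grasp; the last joint's range is limited). The gripper opens to 87 mm and grips with 3 to 60 N. Pads are 19 mm wide; open, the fingers measure 117 mm over their backs; the gripper's body (75 mm by 190 mm) begins 51 mm behind the grasp point.
Start: joints at [-1.239, 0.332, -0.065, 1.46, 0.022, 1.35, -0.088], TCP at [217.115, 586.1, 222.576] pointing down, gripper open.
Joint ranges: [-2.6, 2.6], [-0.5, 2.12], [-1.47, 1.34], [0.16, 2.42], [-1.27, 4.41], [0.06, 2.06], [-2.6, 2.6]. Speed limits (rad/s): [2.22, 2.22, 2.79, 2.79, 3.14, 3.14, 3.14].

## Interface

Orientations are given as a unit quaternion [x, y, z, w].
In Python, from bench import env, imaging, spotter gives the robot as it stands.
- The arm moves only by the tool jog_arm, never from a script. Its argument "series" is one flat list of numbers, 6 for each row, row after row: the shift along the tool's x, y, z each as a share of 2.5 cm, from -1 to 1, then the turn, a rotation vector about the tool's x, y, z each as a share of 60 degrees, from -1 to 1. A call has 1 to 20 rows; each row shifts and turns the commanded pose from where the row before left it, along the tool's axes as they then stand; what a row does not reach is not made up. A row lasts 1/12 s, in which the tool goes at most 41.7 mm and 7.16 degrees, less where a joint would pass 70% of its speed; a pose out of reach is approached as far as the arm can. A call with a number of a shift or a turn outside -1 to 1 is refused whole. A call with a gripper value outside its range is refused whole. "claw" is the closure in counts, from 0 (fully open) to 255 (shut), set as the call begins (left out, the last holds). The fingers move at their own pace and stop on an object; "squeeze" is the grip in N (left out, the last holds). Time passes only in rows, so rows that do not move let the fingers close. It gives the time, the measured TCP pose, the force and the opening at its end, in the units of the state.
- env.read_state(): the state, without advancing time (a new reading comes with each control period).
- imaging.camera(name): name is "scene" or "top" or "wrist"; returns the picture (480x640x3 uint8, red, green, blue); there is no depth.
- imaging.camera_params(name): a dict with "camera_matrix" (3x3 intrinsics, pixels), "origin" and "attitude" of the camera in the world. Camera axes: x right, y up, looking along -z (the intrinsics and any distortion apply to the point x, -y, -z); pixel columns grow to the right and rows downward; lengths in mm; the calibration is good to about 2 mm. A picture is of the moment at which its call begins: read the wrist's pose just before it. camera_params takes no time and is no camera call; for the wrist camera it gives the pose at the moment of the call.
- env.job_done(): hands the job in, once; it reports no verdict.
Trained networks look in the newest picture that a camera, given by its name, has taken for a name from the list of things; names that differ only in an ending like _2 or _b are one class to them, and where a whole thing is asked for, a point or a joint stands for the part that bears it (a point fixed in the world has none). Each returns a list of dicts, best first, with "p" (0 to 1); they miss things now and then, are a little off and sometimes report something else, mostly with a low value. They report only what shows in the picture. A call takes as long as a camera call. They do not tell look-alikes from the thing itself.
- spotter.trace(camera, name): "pixels" (480x640 bool, what is visible of it).
- spotter.landmark_of(camera, name): "at" ([x, y, z] in mm, in the coordinates of the camera as it stood for that picture, good to about 4 mm: a listed point, or the origin of a listed thing).
The state is a dict: "time": time; "joints": joint angles; "qvel": joint speeds; "joint_efforts": joint torques, N m; "eef_pos": TCP position; "tool_rot": TCP orientation; "contact_force": force on the tool from outside, world axes, zero at the start; "moment": the same for the moment, N m; "width": finger opening in mm.
Only numpy, scipy, OpenCV 4.12 (cv2) and the standard library are available. Lean on these libraries where they do the work, as an engineer would, in place of code of your own. Each camera call takes 0.05 s, during which the arm holds its last target.

## Working session

There is one attempt and no reset: what is moved stays moved. The work goes in short steps, Python scripts to look and compute and a tool call to move; the robot and the scene stay as the last step left them, time stands still between calls to the robot, and variables do not carry over. Pictures are saved under pics/ and viewed, and the job is handed in when it is done.

Besides the shell and the picture viewer there is one more tool, called as a command line: name --argument value ..., lists and objects as JSON in quotes. jog_arm: Moves the arm, as the interface text tells. Shift numbers are shares of 2.5 cm and turn numbers shares of 60 degrees, none past 1 either way. Its arguments: {"type":"object","properties":{"series":{"type":"array"},"claw":{"type":"number"},"squeeze":{"type":"number"}},"required":["series"]}

```bash
ls -R . | head -30; mkdir -p pics; cat > h.py <<'E'
import numpy as np, cv2
from scipy.spatial.transform import Rotation as R
from bench import env, imaging, spotter
def snap(c,fn=None):
    P=imaging.camera_params(c); im=imaging.camera(c)
    if fn: cv2.imwrite('pics/'+fn,im[:,:,::-1])
    return im,P
def rot(P):
    a=np.array(P['attitude'],float)
    return a if a.shape==(3,3) else R.from_quat(a).as_matrix()
def w(P,at): return rot(P)@np.array(at)+np.array(P['origin'])
def proj(P,X):
    c=rot(P).T@(np.array(X,float)-np.array(P['origin'])); K=np.array(P['camera_matrix'])
    q=K@np.array([c[0],-c[1],-c[2]]); return q[:2]/q[2]
def ray(P,u,v,z):
    K=np.array(P['camera_matrix']); d=np.linalg.inv(K)@[u,v,1]; d=rot(P)@np.array([d[0],-d[1],-d[2]])
    o=np.array(P['origin']); return o+d*(z-o[2])/d[2]
def lm(c,P,n,k=4):
    for d in spotter.landmark_of(c,n)[:k]:
        X=w(P,d['at']); print(c,n,round(d['p'],2),X.round(0),proj(P,X).round(0))
E
python3 - <<'E'
from h import *
print(env.read_state())
for c in ['scene','top','wrist']:
    im,P=snap(c,c+'0.png'); print(c,P)
E
```

```text
.:
pics

./pics:
{'time': 0.0, 'joints': array([-1.23858542,  0.33285627, -0.06467901,  1.46095249,  0.02157564,
        1.34990073, -0.08851645]), 'qvel': array([ 0.00062317,  0.00039322,  0.00094846,  0.00120636, -0.00049296,
        0.00131262,  0.00050655]), 'joint_efforts': array([-1.48139006e-03, -6.23262548e+01,  2.35521002e-02, -3.89900780e+01,
       -6.16148603e-02,  3.93914804e-02,  6.08248956e-05]), 'eef_pos': array([217.00646428, 585.69734456, 221.75829239]), 'tool_rot': array([ 1.76486354e-01,  9.84302830e-01, -7.04109614e-04, -1.00778216e-04]), 'contact_force': array([-0.03400565,  0.58220813,  0.91283656]), 'moment': array([-0.03249641,  0.01211685,  0.02264152]), 'width': 86.97875751275008}
scene {'camera_matrix': array([[520.53954295,   0.        , 319.56654828],
       [  0.        , 520.53954295, 241.12753354],
       [  0.        ,   0.        ,   1.        ]]), 'origin': array([ 959.95122945, -529.78265026, 1094.43236138]), 'attitude': array([0.28519679, 0.11372295, 0.32686064, 0.89380759])}
top {'camera_matrix': array([[593.48595727,   0.        , 323.5665841 ],
       [  0.        , 593.48595727, 250.76602105],
       [  0.        ,   0.        ,   1.        ]]), 'origin': array([ 268.77613279,   13.43316914, 1628.77382658]), 'attitude': array([-0.04609723,  0.05854538,  0.71007507, -0.70017204])}
wrist {'camera_matrix': array([[371.9795438 ,   0.        , 313.30011419],
       [  0.        , 371.9795438 , 240.93440798],
       [  0.        ,   0.        ,   1.        ]]), 'origin': array([144.839249  , 611.51951245, 384.81632689]), 'attitude': array([-0.11663839, -0.08082193,  0.56602474,  0.8120833 ])}
```

View pics/scene0.png

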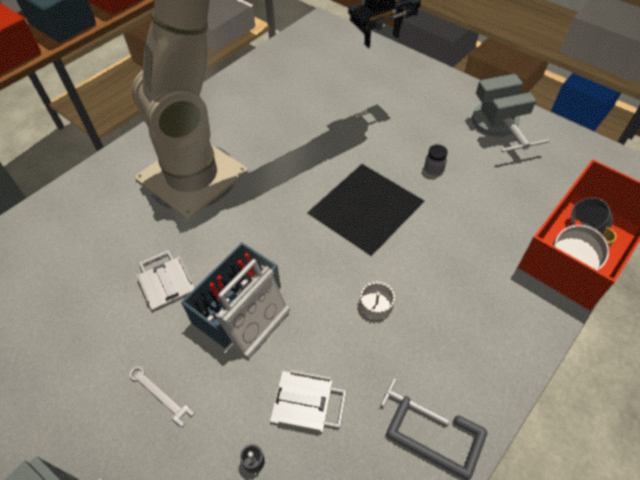

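View pics/top0.png

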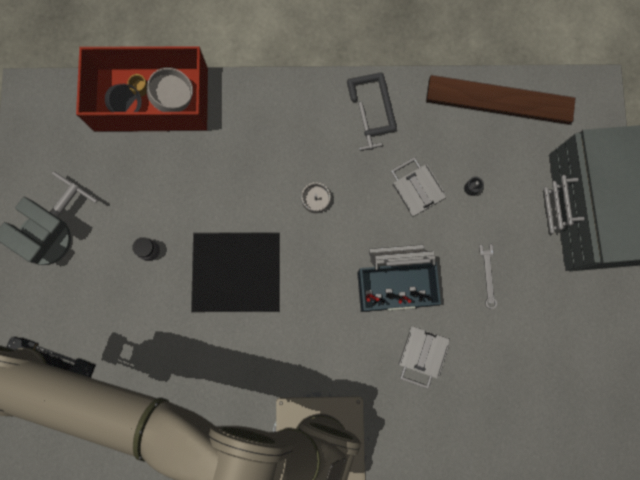

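```bash
python3 - <<'E'
from h import *
for c in ['scene','top']:
    im,P=snap(c)
    for n in ['chart','handle_mid','lower_edge','face_rail','leg_hinge','bin','mat','mat_far','saw_large','saw_small','wax_jar','spanner']: lm(c,P,n)
E
```

```text
scene chart 0.93 [ 626. -315.   11.] [274. 395.]
scene chart 0.83 [ 511. -219.   -0.] [267. 334.]
scene chart 0.78 [ 280. -303.   14.] [172. 298.]
scene handle_mid 0.85 [ 453. -219.  184.] [238. 277.]
scene handle_mid 0.74 [ 754. -248.   10.] [341. 410.]
scene handle_mid 0.63 [ 153. -251.   12.] [155. 257.]
scene handle_mid 0.53 [ 434. -468.   -1.] [161. 394.]
scene lower_edge 0.97 [ 282. -302.   17.] [172. 298.]
scene lower_edge 0.9 [ 624. -311.   15.] [275. 392.]
scene lower_edge 0.77 [ 506. -216.   -0.] [266. 331.]
scene lower_edge 0.41 [ 483. -220.  137.] [251. 297.]
scene face_rail 0.97 [ 719. -263.   -5.] [324. 407.]
scene face_rail 0.88 [ 483. -220.  141.] [250. 296.]
scene face_rail 0.65 [ 189. -266.    0.] [161. 271.]
scene leg_hinge 0.85 [ 715. -264.   17.] [322. 403.]
scene leg_hinge 0.84 [ 191. -265.   21.] [160. 266.]
scene bin 0.8 [ 401. -212.   -1.] [236. 304.]
scene bin 0.46 [452. 221.  -0.] [364. 207.]
scene mat_far 0.9 [571. 224.   2.] [400. 228.]
scene mat_far 0.42 [ 684. -437.   -2.] [254. 461.]
scene saw_large 0.62 [658.   2.  -6.] [376. 306.]
scene saw_small 0.8
[... 807 characters left out ...]
451. -227.  187.] [411. 263.]
top leg_hinge 0.69 [ 191. -267.   17.] [419. 367.]
top leg_hinge 0.57 [ 719. -266.   19.] [411. 176.]
top bin 0.69 [ 404. -216.   -1.] [396. 289.]
top mat 0.72 [460. 227.   1.] [235. 270.]
top mat 0.46 [ 483. -216.  144.] [403. 253.]
top mat_far 0.64 [568. 226.   6.] [236. 231.]
top saw_large 0.77 [663.   1.  -4.] [316. 198.]
top saw_large 0.42 [ 512. -218.   -1.] [396. 250.]
top saw_small 0.73 [ 688. -434.    5.] [470. 187.]
top saw_small 0.47 [ 434. -470.   -1.] [487. 276.]
top wax_jar 0.64 [518. 464.   3.] [149. 251.]
top wax_jar 0.52 [457. 224.   2.] [236. 272.]
top spanner 0.88 [ 434. -469.   -1.] [487. 276.]
top spanner 0.71 [ 452. -225.  184.] [410. 263.]
```

Candidates for the chart:
- Plate leaning on the bin, scene (258,315), handle at (238,277).
- White plate lying down, scene (305,400).
- White plate lying down, scene (165,280).

The leaning one fits the description. I'll check it in a crop and measure the yaws.

```bash
python3 - <<'E'
from h import *
im,P=snap('scene'); 
cv2.imwrite('pics/crop1.png',cv2.resize(im[230:370,120:360,::-1],None,fx=3.3,fy=3.3,interpolation=cv2.INTER_CUBIC))
def rect(P,m,z):
    v,u=np.nonzero(m); pts=np.array([ray(P,a,b,z)[:2] for a,b in zip(u,v)],np.float32)
    return cv2.minAreaRect(pts)
im,P2=snap('top')
cv2.imwrite('pics/crop2.png',cv2.resize(im[150:400,340:510,::-1],None,fx=2.4,fy=2.4,interpolation=cv2.INTER_CUBIC))
for c,p in (('top',P2),('scene',P)):
    for n,z in (('mat',3),('bin',100),('handle_mid',185),('spanner',2)):
        for d in spotter.trace(c,n)[:3]:
            m=d['pixels']; v,u=np.nonzero(m); print(c,n,round(d['p'],2),m.sum(),u.mean().round(),v.mean().round(),rect(p,m,z))
E
```

```text
top mat 0.79 6919 236.0 272.0 ((457.61004638671875, 225.62039184570312), (240.1547088623047, 218.72030639648438), 89.29713439941406)
top bin 0.77 3412 398.0 287.0 ((400.1873779296875, -207.16986083984375), (115.96035766601562, 207.63340759277344), 3.8263888359069824)
top handle_mid 0.86 1128 401.0 255.0 ((470.74786376953125, -204.46762084960938), (49.73871994018555, 162.8258056640625), 2.883235454559326)
top handle_mid 0.84 1892 424.0 354.0 ((221.43045043945312, -246.83563232421875), (102.0439224243164, 130.87295532226562), 70.14771270751953)
top handle_mid 0.65 1766 418.0 187.0 ((649.4595947265625, -248.04397583007812), (129.89520263671875, 107.55506134033203), 28.639198303222656)
top spanner 0.98 485 488.0 274.0 ((436.1528015136719, -473.2924499511719), (179.32054138183594, 38.741546630859375), 3.3361880779266357)
scene mat 0.92 5522 366.0 209.0 ((456.809814453125, 223.19131469726562), (239.84060668945312, 219.310302734375), 89.40144348144531)
scene bin 0.82 3473 222.0 291.0 ((423.1798095703125, -221.84060668945312), (154.6185302734375, 225.0015869140625), 4.670429706573486)
scene handle_mid 0.86 3772 252.0 310.0 ((519.8931884765625, -248.6209716796875), (139.43643188476562, 173.22048950195312), 3.5906853675842285)
scene handle_mid 0.81 1913 165.0 282.0 ((336.4107666015625, -318.6319274902344), (91.741455078125, 126.45584106445312), 69.09782409667969)
scene handle_mid 0.57 3064 304.0 402.0 ((735.9056396484375, -317.7309875488281), (122.54283905029297, 98.00125122070312), 29.240436553955078)
scene spanner 0.8 849 160.0 395.0 ((432.38397216796875, -469.755126953125), (180.0335693359375, 38.49754333496094), 0.6553998589515686)
```

View pics/crop1.png

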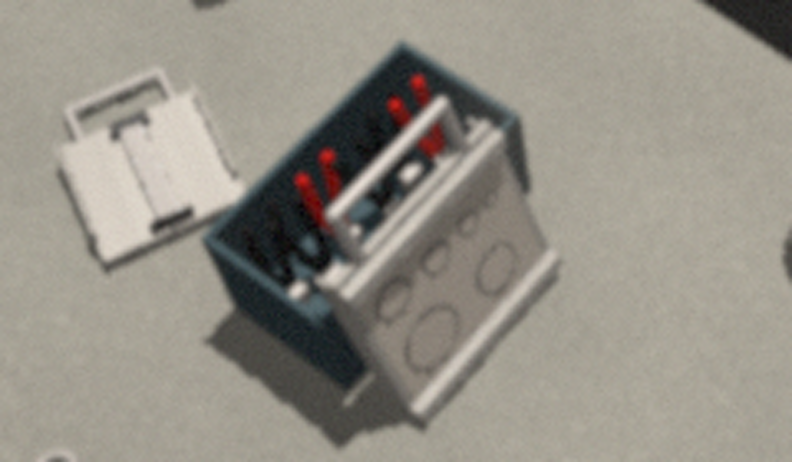

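View pics/crop2.png

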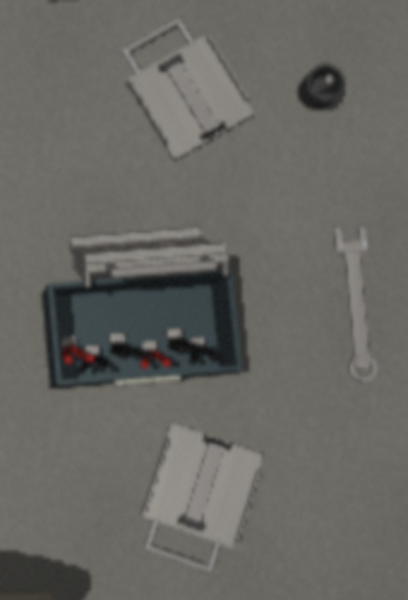

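The crop confirms it: six circles on the face, leaning on the bin, chart yaw about +4°. First I'll rotate the tool and rise.

jog_arm --series '[0,0,-0.25,0,0,0.1095,0,0,-0.25,0,0,0.1095,0,0,-0.25,0,0,0.1095,0,0,-0.25,0,0,0.1095,0,0,-0.25,0,0,0.1095,0,0,-0.25,0,0,0.1095,0,0,-0.25,0,0,0.1095,0,0,-0.25,0,0,0.1095,0,0,-0.25,0,0,0.1095,0,0,-0.25,0,0,0.1095]' --claw 110 --squeeze 40

```text
time: 2.78
eef_pos: [217.1, 586.1, 285.4]
tool_rot: [0.684, 0.729, 0.0, -0.0]
contact_force: [0.5, -0.6, 0.2]
width: 49.7
```

```bash
cat >> h.py <<'E'
def st():
    s=env.read_state(); M=R.from_quat(s['tool_rot']).as_matrix()
    print('t',round(s['time'],2),'pos',s['eef_pos'].round(1),'x',M[:,0].round(3),'y',M[:,1].round(3),'z',M[:,2].round(3),'F',s['contact_force'].round(1),'M',s['moment'].round(2),'w',round(s['width'],1))
    return s,M
def to(X,yaz=None):
    s,M=st(); print('shift25',(M.T@(np.array(X)-s['eef_pos'])/25).round(3), 'joints',s['joints'].round(2))
E
python3 -c "
from h import *
to([457,-222,280])"
```

```text
t 2.78 pos [217.1 586.1 285.4] x [-0.064  0.998  0.   ] y [0.998 0.064 0.   ] z [-0.  0. -1.] F [ 0.5 -0.6  0.2] M [-0.03  0.06 -0.  ] w 49.7
shift25 [-32.87    7.52    0.211] joints [-1.36  0.31  0.09  1.37 -0.03  1.47 -1.21]
```

jog_arm --series '[-0.8,0.7,0,0,0,0,-0.8,0.7,0,0,0,0,-0.8,0.7,0,0,0,0,-0.8,0.7,0,0,0,0,-0.8,0.7,0,0,0,0,-0.8,0.7,0,0,0,0,-0.8,0.7,0,0,0,0,-0.8,0.7,0,0,0,0,-0.8,0.7,0,0,0,0,-0.8,0.7,0,0,0,0,-0.8,0.7,0,0,0,0,-0.8,0.7,0,0,0,0,-0.8,0,0,0,0,0,-0.8,0,0,0,0,0,-0.8,0,0,0,0,0,-0.8,0,0,0,0,0,-0.8,0,0,0,0,0,-0.8,0,0,0,0,0,-0.8,0,0,0,0,0,-0.8,0,0,0,0,0]'

```text
time: 4.45
eef_pos: [454.3, 200.6, 285.2]
tool_rot: [0.682, 0.731, 0.0, -0.0]
contact_force: [-0.1, 0.8, 0.8]
width: 49.7
```

```bash
python3 -c "
from h import *
to([457,-222,280])"
```

```text
t 4.45 pos [454.3 200.6 285.2] x [-0.069  0.998  0.   ] y [0.998 0.069 0.   ] z [ 0.  0. -1.] F [-0.1  0.8  0.8] M [-0.11  0.04 -0.02] w 49.7
shift25 [-16.872  -1.064   0.2  ] joints [-0.87  0.    0.37  1.71 -0.    1.43 -0.43]
```

jog_arm --series '[-0.85,-0.05,0,0,0,0,-0.85,-0.05,0,0,0,0,-0.85,-0.05,0,0,0,0,-0.85,-0.05,0,0,0,0,-0.85,-0.05,0,0,0,0,-0.85,-0.05,0,0,0,0,-0.85,-0.05,0,0,0,0,-0.85,-0.05,0,0,0,0,-0.85,-0.05,0,0,0,0,-0.85,-0.05,0,0,0,0,-0.85,-0.05,0,0,0,0,-0.85,-0.05,0,0,0,0,-0.85,-0.05,0,0,0,0,-0.85,-0.05,0,0,0,0,-0.85,-0.05,0,0,0,0,-0.85,-0.05,0,0,0,0,-0.85,-0.05,0,0,0,0,-0.85,-0.05,0,0,0,0,-0.85,-0.05,0,0,0,0,-0.6,-0.05,0,0,0,0]'

```text
time: 6.12
eef_pos: [458.1, -219.8, 285.3]
tool_rot: [0.683, 0.731, 0.0, 0.0]
contact_force: [0.4, 0.2, -0.2]
width: 49.3
```

```bash
python3 - <<'E'
from h import *
to([457,-222,200])
im,P=snap('wrist','wr1.png')
for n in ['handle_mid','chart','face_rail','lower_edge']: lm('wrist',P,n,2)
to([457,-222,200])
E
```

```text
t 6.12 pos [ 458.1 -219.8  285.3] x [-0.068  0.998 -0.   ] y [0.998 0.068 0.001] z [ 0.001 -0.    -1.   ] F [ 0.4  0.2 -0.2] M [-0.08  0.04  0.  ] w 49.3
shift25 [-0.083 -0.05   3.411] joints [-0.49  0.02  0.88  1.7  -0.01  1.43  0.45]
wrist handle_mid 0.79 [ 148. -254.   12.] [ 51. 210.]
wrist handle_mid 0.71 [ 753. -241.   14.] [554. 234.]
wrist chart 0.85 [ 279. -308.    8.] [165. 258.]
wrist chart 0.69 [ 627. -311.   10.] [441. 279.]
wrist face_rail 0.92 [ 484. -217.  136.] [343. 222.]
wrist face_rail 0.86 [ 188. -271.    3.] [ 91. 224.]
wrist lower_edge 0.89 [ 280. -305.   16.] [163. 258.]
wrist lower_edge 0.74 [ 499. -223.   -3.] [346. 202.]
t 6.37 pos [ 458.5 -217.   285. ] x [-0.07   0.998  0.   ] y [ 0.998  0.07  -0.   ] z [-0.  0. -1.] F [-0.7  0.6  0.1] M [-0.05  0.01 -0.05] w 49.8
shift25 [-0.198 -0.075  3.398] joints [-0.5   0.02  0.87  1.7  -0.01  1.43  0.45]
```

View pics/wr1.png

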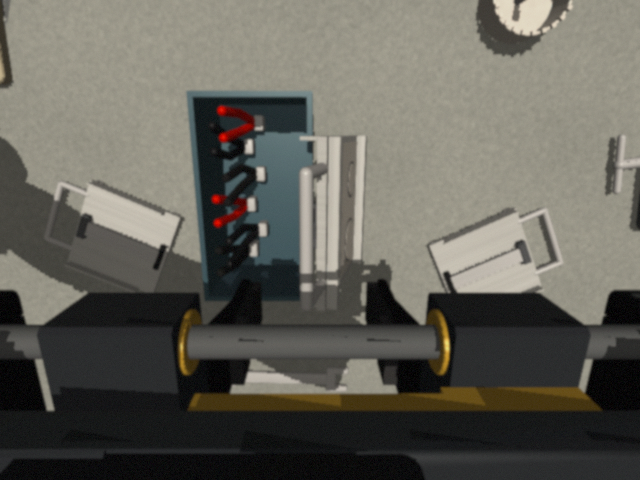

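```bash
python3 - <<'E'
from h import *
P=imaging.camera_params('wrist')
for u,v in ((307,170),(306,300),(307,240),(340,140),(365,140)): print(ray(P,u,v,186).round(0), ray(P,u,v,146).round())
print(proj(P,[457,-222,186]),proj(P,[457,-172,186]),proj(P,[457,-272,186]))
E
```

```text
[ 451. -167.  186.] [ 450. -171.  146.]
[ 456. -265.  186.] [ 457. -284.  146.]
[ 454. -217.  186.] [ 454. -229.  146.]
[ 472. -145.  186.] [ 475. -146.  146.]
[ 489. -144.  186.] [ 494. -144.  146.]
[310.58963424 246.53268432] [315.54229973 178.33933427] [306.11579639 308.13304709]
```

jog_arm --series '[0,-0.05,0.75,0,0,0,0,-0.05,0.75,0,0,0,0,0,0.75,0,0,0,0,0,0.75,0,0,0,0,0,0.5,0,0,0,0,0,0.5,0,0,0,0,0,0.45,0,0,0,0,0,0,0,0,0]'

```text
time: 7.03
eef_pos: [455.2, -216.6, 171.9]
tool_rot: [0.682, 0.732, -0.001, -0.001]
contact_force: [-0.6, 0.8, -0.8]
width: 49.8
```

```bash
python3 - <<'E'
from h import *
st()
im,P=snap('scene')
cv2.imwrite('pics/s2.png',cv2.resize(im[190:370,140:360,::-1],None,fx=3.3,fy=3.3,interpolation=cv2.INTER_CUBIC))
E
```

```text
t 7.03 pos [ 455.2 -216.6  171.9] x [-0.071  0.997  0.001] y [ 0.997  0.071 -0.003] z [-0.003  0.001 -1.   ] F [-0.6  0.8 -0.8] M [-0.12  0.02  0.02] w 49.8
```

View pics/s2.png

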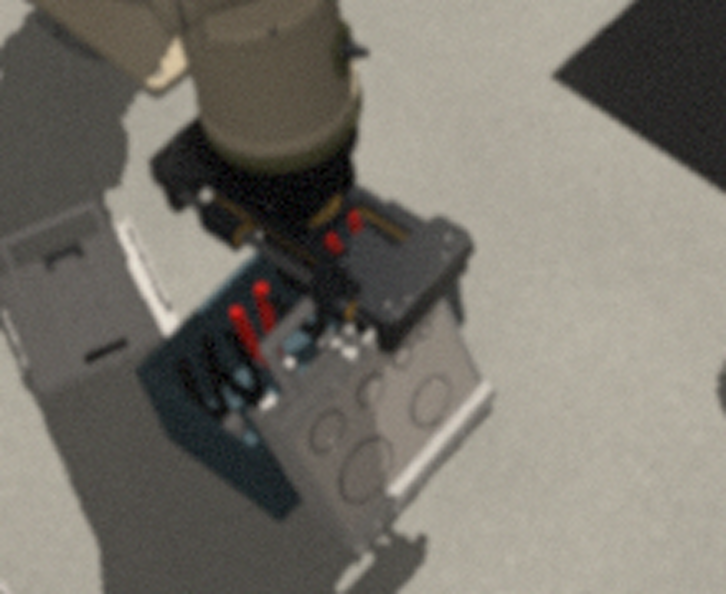

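jog_arm --series '[0,0,0,0,0,0,0,0,0,0,0,0,0,0,0,0,0,0,0,0,0,0,0,0,0,0,0,0,0,0,0,0,0,0,0,0,0,0,0,0,0,0,0,0,0,0,0,0]' --claw 255 --squeeze 45

```text
time: 7.75
eef_pos: [455.9, -218.1, 173.8]
tool_rot: [0.682, 0.731, 0.0, -0.0]
contact_force: [0.4, 0.5, 0.5]
width: 8.5
```

jog_arm --series '[0,0.1,-0.3,0,0,0,0,0.3,-0.3,0,0,0,0,0.3,-0.5,0,0,0,0,0.3,-0.5,0,0,0,0,0.3,-0.5,0,0,0,0,0.3,-0.5,0,0,0,0,0,0,0,0,0]'

```text
time: 8.33
eef_pos: [497.8, -215.0, 240.8]
tool_rot: [0.682, 0.732, 0.001, 0.001]
contact_force: [0.7, 0.3, -3.1]
width: 8.4
```

```bash
python3 - <<'E'
from h import *
st()
im,P=snap('scene','s3.png')
for n in ['lower_edge','handle_mid','chart']: lm('scene',P,n)
E
```

```text
t 8.33 pos [ 497.8 -215.   240.8] x [-0.071  0.998 -0.001] y [0.998 0.071 0.003] z [ 0.003 -0.001 -1.   ] F [ 0.7  0.3 -3.1] M [-0.03 -0.07  0.04] w 8.4
scene lower_edge 0.92 [ 628. -310.   15.] [276. 393.]
scene lower_edge 0.82 [ 283. -300.   16.] [174. 298.]
scene lower_edge 0.62 [ 547. -211.   68.] [278. 327.]
scene handle_mid 0.89 [ 752. -244.   10.] [341. 408.]
scene handle_mid 0.76 [ 496. -217.  252.] [249. 270.]
scene handle_mid 0.58 [ 153. -251.   12.] [155. 256.]
scene chart 0.93 [ 551. -216.   67.] [278. 330.]
scene chart 0.9 [ 280. -304.   14.] [172. 299.]
scene chart 0.64 [ 630. -316.    9.] [275. 397.]
```

View pics/s3.png

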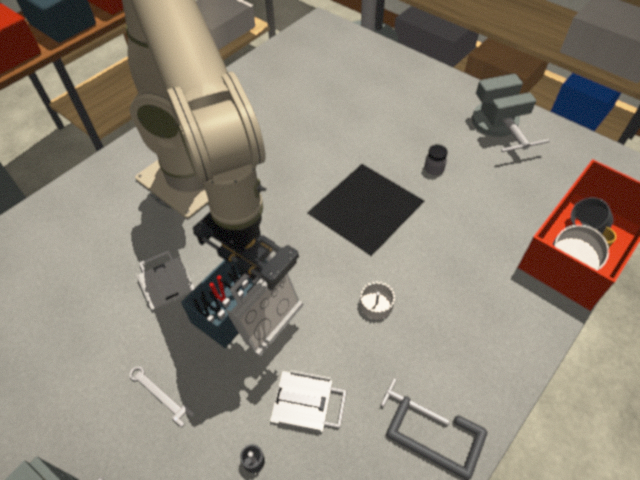

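jog_arm --series '[0.2,0,0,0,0,0.075,0.5,0,0,0,0,0,0.96,0,0,0,0,0,0.96,0,0,0,0,0,0.96,0,0,0,0,0,0.96,0,0,0,0,0,0.96,-0.4,0,0,0,0,0.96,-0.4,0,0,0,0,0.96,-0.4,0,0,0,0,0.96,-0.4,0,0,0,0,0.96,-0.4,0,0,0,0,0.96,-0.4,0,0,0,0,0.96,-0.4,0,0,0,0,0.96,-0.4,0,0,0,0,0.96,-0.4,0,0,0,0,0.96,-0.4,0,0,0,0,0.96,-0.4,0,0,0,0,0.96,-0.4,0,0,0,0,0.96,0,0,0,0,0,0.5,0,0,0,0,0]'

```text
time: 10.2
eef_pos: [378.1, 226.0, 238.1]
tool_rot: [0.709, 0.705, -0.0, -0.0]
contact_force: [-0.1, 0.6, -4.4]
width: 8.2
```

```bash
python3 - <<'E'
from h import *
to([372,226,190])
im,P=snap('scene','s4.png')
for n in ['lower_edge','handle_mid','chart','face_rail']: lm('scene',P,n)
im,P=snap('top','t4.png')
for n in ['lower_edge','chart','face_rail']: lm('top',P,n)
E
```

```text
t 10.2 pos [378.1 226.  238.1] x [0.006 1.    0.   ] y [ 1.    -0.006 -0.001] z [-0.001  0.    -1.   ] F [-0.1  0.6 -4.4] M [ 0.21  0.06 -0.02] w 8.2
shift25 [-0.002 -0.242  1.923] joints [-0.98 -0.11  0.32  1.91  0.03  1.34 -0.68]
scene lower_edge 0.96 [ 282. -304.   13.] [173. 299.]
scene lower_edge 0.61 [421. 230.  62.] [358. 184.]
scene lower_edge 0.59 [ 629. -311.   14.] [276. 394.]
scene handle_mid 0.86 [ 749. -248.    8.] [339. 408.]
scene handle_mid 0.72 [ 152. -255.   12.] [154. 258.]
scene handle_mid 0.67 [380. 225. 248.] [346. 125.]
scene chart 0.81 [ 630. -314.    9.] [276. 396.]
scene chart 0.7 [ 280. -303.   14.] [172. 298.]
scene chart 0.63 [430. 229.  63.] [360. 186.]
scene chart 0.56 [405. 225. 200.] [354. 144.]
scene face_rail 0.68 [ 721. -263.   -3.] [324. 407.]
scene face_rail 0.62 [ 190. -265.    4.] [161. 270.]
scene face_rail 0.59 [408. 224. 200.] [354. 145.]
top lower_edge 0.95 [423. 217.  65.] [236. 281.]
top lower_edge 0.93 [ 631. -313.   10.] [429. 207.]
top lower_edge 0.56 [ 283. -299.   13.] [429. 332.]
top chart 0.77 [ 290. -304.   10.] [431. 330.]
top chart 0.75 [ 631. -313.   11.] [429. 207.]
top chart 0.57 [430. 220.  59.] [235. 279.]
top face_rail 0.88 [ 718. -262.    1.] [409. 177.]
top face_rail 0.74 [ 189. -266.   -4.] [417. 368.]
top face_rail 0.71 [408. 218. 210.] [227. 282.]
```

View pics/s4.png

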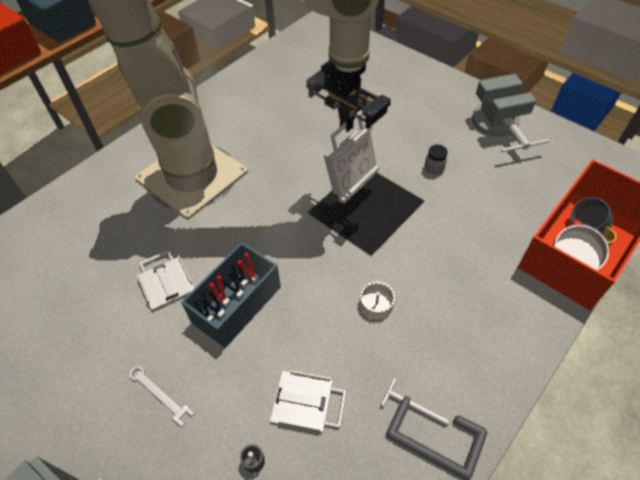

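jog_arm --series '[0,0,0.4,0,0,0,0,0,0.4,0,0,0,0,0,0.4,0,0,0,0,0,0.4,0,0,0,0,0,0.4,0,0,0,0,0,0.2,0,0,0,0,0,0.1,0,0,0,0,0,0,0,0,0]'

```text
time: 11.32
eef_pos: [379.2, 223.6, 180.7]
tool_rot: [0.71, 0.704, -0.0, 0.0]
contact_force: [0.3, 0.1, -4.0]
width: 8.5
```

jog_arm --series '[0,0,0.08,0,0,0,0,0,0,0,0,0]'

```text
time: 11.48
eef_pos: [379.6, 223.9, 179.4]
tool_rot: [0.71, 0.704, 0.0, -0.0]
contact_force: [0.7, 0.4, -3.5]
width: 8.4
```

jog_arm --series '[0,0,0.08,0,0,0,0,0,0,0,0,0]'

```text
time: 11.65
eef_pos: [379.8, 224.3, 178.0]
tool_rot: [0.71, 0.704, 0.001, -0.0]
contact_force: [-0.6, -0.5, 0.6]
width: 8.6
```

jog_arm --series '[0,0,0.08,0,0,0,0,0,0,0,0,0]'

```text
time: 11.82
eef_pos: [380.5, 224.7, 177.9]
tool_rot: [0.71, 0.704, 0.002, -0.0]
contact_force: [-5.5, -3.8, 18.5]
width: 8.2
```

```bash
cat > arc.py <<'E'
import numpy as np
C=np.array([[-4,0],[4,0],[14,5],[14,15],[14,145]])
def path(th,off=np.array([0,192.])):
    # returns handle positions with no-slip rolling from th[0]
    def rot(p,t): return np.array([p[0]*np.cos(t)+p[1]*np.sin(t), -p[0]*np.sin(t)+p[1]*np.cos(t)])
    o=np.array([0.,0.]); fine=np.linspace(th[0],th[-1],2001); out={}
    k=np.argmin([rot(c,fine[0])[1] for c in C]); anchor=-rot(C[k],fine[0]); anchor=np.array([0.,0.]); px=rot(C[k],fine[0])[0]
    H=[];O=[]
    for t in fine:
        kk=np.argmin([rot(c,t)[1] for c in C])
        if kk!=k:
            px=px+rot(C[kk],t)[0]-rot(C[k],t)[0]; k=kk
        org=np.array([px,0])-rot(C[k],t); O.append(org); H.append(org+rot(off,t))
    H=np.array(H);O=np.array(O)
    f=lambda A:np.c_[np.interp(th,fine,A[:,0]) if th[-1]>th[0] else np.interp(-th,-fine,A[:,0]),np.interp(th,fine,A[:,1]) if th[-1]>th[0] else np.interp(-th,-fine,A[:,1])]
    return f(H),f(O)
if __name__=='__main__':
    th=np.linspace(-.285,np.pi/2,37); H,O=path(th)
    d=np.diff(H,axis=0)/25
    for i,(a,t) in enumerate(zip(d,th[1:])): print(i,round(t,2),'y %.2f z %.2f'%(a[0],-a[1]),'H',(H[i+1]-H[0]).round(0))
E
python3 arc.py; python3 -c "
from h import *
st()"
```

```text
0 -0.23 y 0.38 z -0.09 H [10.  2.]
1 -0.18 y 0.39 z -0.07 H [19.  4.]
2 -0.13 y 0.39 z -0.05 H [29.  6.]
3 -0.08 y 0.39 z -0.03 H [39.  6.]
4 -0.03 y 0.40 z -0.01 H [49.  7.]
5 0.02 y 0.40 z -0.00 H [59.  7.]
6 0.08 y 0.40 z 0.01 H [69.  6.]
7 0.13 y 0.39 z 0.03 H [79.  6.]
8 0.18 y 0.39 z 0.05 H [88.  4.]
9 0.23 y 0.39 z 0.07 H [98.  2.]
10 0.28 y 0.39 z 0.09 H [108.   0.]
11 0.33 y 0.38 z 0.11 H [117.  -3.]
12 0.39 y 0.37 z 0.13 H [127.  -6.]
13 0.44 y 0.37 z 0.15 H [136. -10.]
14 0.49 y 0.36 z 0.16 H [145. -14.]
15 0.54 y 0.35 z 0.16 H [153. -18.]
16 0.59 y 0.34 z 0.18 H [162. -22.]
17 0.64 y 0.33 z 0.20 H [170. -27.]
18 0.69 y 0.32 z 0.22 H [178. -33.]
19 0.75 y 0.31 z 0.23 H [186. -39.]
20 0.8 y 0.30 z 0.25 H [193. -45.]
21 0.85 y 0.28 z 0.26 H [200. -51.]
22 0.9 y 0.27 z 0.28 H [207. -58.]
23 0.95 y 0.25 z 0.29 H [214. -66.]
24 1.0 y 0.24 z 0.30 H [220. -73.]
25 1.06 y 0.22 z 0.32 H [225. -81.]
26 1.11 y 0.21 z 0.33 H [230. -89.]
27 1.16 y 0.19 z 0.34 H [235. -98.]
28 1.21 y 0.17 z 0.35 H [ 239. -106.]
29 1.26 y 0.15 z 0.35 H [ 243. -115.]
30 1.31 y 0.14 z 0.36 H [ 247. -124.]
31 1.36 y 0.12 z 0.37 H [ 249. -133.]
32 1.42 y 0.10 z 0.37 H [ 252. -143.]
33 1.47 y 0.08 z 0.38 H [ 254. -152.]
34 1.52 y 0.06 z 0.38 H [ 255. -162.]
35 1.57 y 0.04 z 0.38 H [ 256. -171.]
t 11.82 pos [380.5 224.7 177.9] x [0.009 1.    0.003] y [ 1.    -0.009  0.002] z [ 0.002  0.003 -1.   ] F [-5.5 -3.8 18.5] M [-0.88  1.33 -0.09] w 8.2
```

jog_arm --series '[0,0,-0.06,0,0,0,0,0,0,0,0,0,0,0.38,-0.09,0,0,0,0,0.39,-0.07,0,0,0,0,0.39,-0.05,0,0,0,0,0.39,-0.03,0,0,0,0,0.4,-0.01,0,0,0,0,0.4,0,0,0,0,0,0.4,0.01,0,0,0,0,0,0,0,0,0]' --squeeze 10

```text
time: 12.65
eef_pos: [449.9, 222.6, 182.4]
tool_rot: [0.711, 0.703, -0.0, 0.0]
contact_force: [-0.5, 1.0, 0.4]
width: 9.2
```

```bash
python3 - <<'E'
from h import *
st()
im,P=snap('scene')
cv2.imwrite('pics/s5.png',cv2.resize(im[60:280,250:500,::-1],None,fx=2.6,fy=2.6,interpolation=cv2.INTER_CUBIC))
for n in ['lower_edge','handle_mid','face_rail']: lm('scene',P,n)
E
```

```text
t 12.65 pos [449.9 222.6 182.4] x [ 0.011  1.    -0.001] y [ 1.    -0.011  0.   ] z [ 0.    -0.001 -1.   ] F [-0.5  1.   0.4] M [0.2  0.1  0.01] w 9.2
scene lower_edge 0.8 [422. 224.   4.] [356. 200.]
scene lower_edge 0.79 [ 280. -303.   16.] [172. 298.]
scene lower_edge 0.62 [ 627. -310.   16.] [276. 393.]
scene handle_mid 0.71 [ 751. -248.   10.] [340. 409.]
scene handle_mid 0.68 [447. 225. 192.] [367. 155.]
scene handle_mid 0.68 [ 155. -252.   15.] [155. 257.]
scene handle_mid 0.26 [519. 466.   3.] [434. 167.]
scene face_rail 0.87 [460. 222. 141.] [369. 172.]
scene face_rail 0.87 [ 185. -266.    0.] [160. 270.]
scene face_rail 0.68 [ 718. -265.   -4.] [323. 407.]
```

View pics/s5.png

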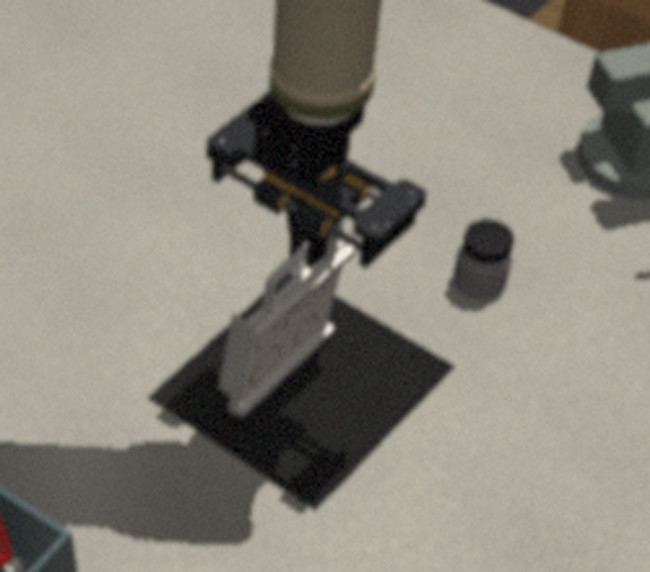

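jog_arm --series '[0,0.39,0.03,0,0,0,0,0.39,0.05,0,0,0,0,0.39,0.07,0,0,0,0,0.39,0.09,0,0,0,0,0.38,0.11,0,0,0,0,0.37,0.13,0,0,0,0,0.37,0.15,0,0,0,0,0.36,0.16,0,0,0,0,0.35,0.16,0,0,0,0,0.34,0.18,0,0,0,0,0.33,0.2,0,0,0,0,0.32,0.22,0,0,0,0,0,0,0,0,0]'

```text
time: 13.93
eef_pos: [559.1, 221.7, 142.9]
tool_rot: [0.711, 0.704, -0.0, 0.0]
contact_force: [1.8, -1.2, 0.2]
width: 9.7
```

```bash
python3 - <<'E'
from h import *
st()
im,P=snap('scene')
cv2.imwrite('pics/s6.png',cv2.resize(im[60:280,250:500,::-1],None,fx=2.6,fy=2.6,interpolation=cv2.INTER_CUBIC))
for n in ['lower_edge','handle_mid','face_rail']: lm('scene',P,n)
E
```

```text
t 13.93 pos [559.1 221.7 142.9] x [ 0.01   1.    -0.001] y [ 1.   -0.01  0.  ] z [ 0.    -0.001 -1.   ] F [ 1.8 -1.2  0.2] M [ 0.   -0.21  0.03] w 9.7
scene lower_edge 0.97 [429. 221.  11.] [357. 200.]
scene lower_edge 0.65 [ 629. -310.   14.] [277. 394.]
scene lower_edge 0.62 [ 283. -304.   18.] [172. 298.]
scene handle_mid 0.94 [ 154. -251.   17.] [155. 256.]
scene handle_mid 0.71 [557. 223. 150.] [402. 188.]
scene handle_mid 0.57 [ 749. -248.   12.] [339. 408.]
scene face_rail 0.89 [ 187. -266.    3.] [160. 270.]
scene face_rail 0.8 [ 718. -262.   -2.] [324. 406.]
scene face_rail 0.67 [536. 219. 102.] [392. 198.]
```

View pics/s6.png

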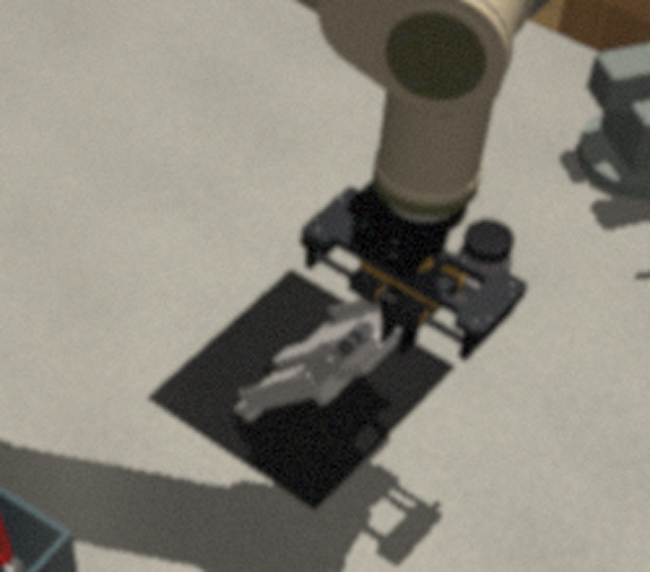

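jog_arm --series '[0,0.31,0.23,0,0,0,0,0.3,0.25,0,0,0,0,0.28,0.26,0,0,0,0,0.27,0.28,0,0,0,0,0.25,0.29,0,0,0,0,0.24,0.3,0,0,0,0,0.22,0.32,0,0,0,0,0.21,0.33,0,0,0,0,0.19,0.34,0,0,0,0,0.17,0.35,0,0,0,0,0.15,0.35,0,0,0,0,0.14,0.36,0,0,0,0,0.12,0.37,0,0,0,0,0.1,0.37,0,0,0,0,0,0,0,0,0]'

```text
time: 15.38
eef_pos: [630.9, 221.0, 31.7]
tool_rot: [0.71, 0.704, -0.001, -0.0]
contact_force: [-2.4, -0.4, -0.9]
width: 9.3
```

jog_arm --series '[0,0.08,0.3,0,0,0,0,0.05,0.25,0,0,0,0,0.03,0.2,0,0,0,0,0,0,0,0,0]'

```text
time: 15.72
eef_pos: [635.3, 221.3, 14.2]
tool_rot: [0.71, 0.704, -0.0, -0.0]
contact_force: [-1.2, -0.1, -1.6]
width: 9.1
```

```bash
python3 - <<'E'
from h import *
st()
im,P=snap('scene')
cv2.imwrite('pics/s7.png',cv2.resize(im[60:280,250:500,::-1],None,fx=2.6,fy=2.6,interpolation=cv2.INTER_CUBIC))
for n in ['lower_edge','handle_mid','leg_hinge','leg_foot']: lm('scene',P,n)
E
```

```text
t 15.72 pos [635.3 221.3  14.2] x [ 0.009  1.    -0.   ] y [ 1.    -0.009 -0.   ] z [-0. -0. -1.] F [-1.2 -0.1 -1.6] M [-0.04  0.23 -0.01] w 9.1
scene lower_edge 0.98 [445. 225.  20.] [363. 200.]
scene lower_edge 0.65 [ 629. -310.   14.] [276. 393.]
scene lower_edge 0.61 [ 280. -301.   14.] [173. 298.]
scene handle_mid 0.93 [ 752. -246.    8.] [341. 409.]
scene handle_mid 0.87 [ 154. -250.   13.] [156. 256.]
scene handle_mid 0.71 [635. 222.  17.] [421. 238.]
scene handle_mid 0.45 [579. 224.  33.] [404. 222.]
scene leg_hinge 0.8 [580. 223.  32.] [404. 223.]
scene leg_hinge 0.77 [ 192. -265.   21.] [160. 267.]
scene leg_hinge 0.71 [ 713. -265.   16.] [320. 402.]
scene leg_foot 0.62 [ 275. -304.   20.] [170. 296.]
scene leg_foot 0.59 [451. 220.  31.] [364. 200.]
scene leg_foot 0.58 [ 639. -308.   18.] [281. 395.]
```

View pics/s7.png

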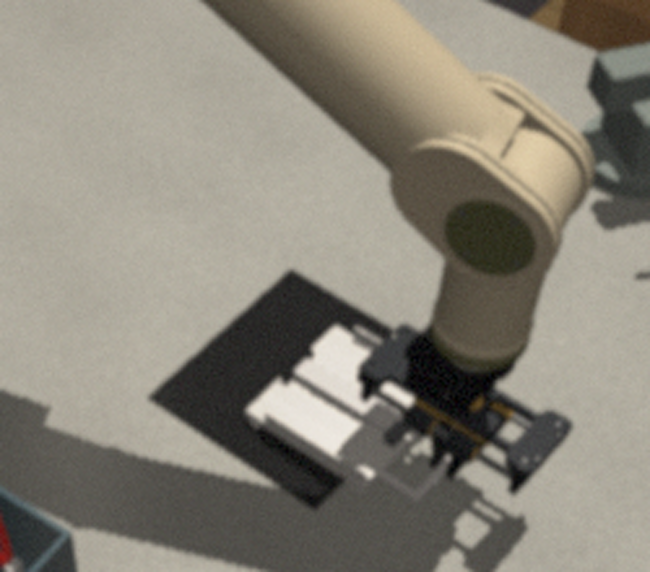

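jog_arm --series '[0,0,0.1,0,0,0,0,0,0.08,0,0,0,0,0,0,0,0,0]'

```text
time: 16.22
eef_pos: [635.8, 221.4, 10.7]
tool_rot: [0.71, 0.704, 0.0, 0.0]
contact_force: [1.4, -0.5, -1.3]
width: 9.4
```

jog_arm --series '[0,0,0,0,0,0,0,0,0,0,0,0,0,0,0,0,0,0,0,0,0,0,0,0,0,0,0,0,0,0]' --claw 140

```text
time: 16.63
eef_pos: [635.5, 221.5, 10.9]
tool_rot: [0.71, 0.704, 0.0, -0.0]
contact_force: [-0.5, -0.1, 0.5]
width: 34.3
```

jog_arm --series '[0,0,-0.4,0,0,0,0,0,-0.8,0,0,0,0,0,-0.8,0,0,0,0,0,-1,0,0,0,0,-0.5,-1,0,0,0,0,-0.8,-0.5,0,0,0,0,-0.8,-0.5,0,0,0]'

```text
time: 17.22
eef_pos: [583.1, 221.7, 138.0]
tool_rot: [0.711, 0.704, 0.001, 0.0]
contact_force: [-0.8, -0.2, -0.6]
width: 39.0
```

```bash
python3 - <<'E'
from h import *
st()
im,P=snap('scene')
cv2.imwrite('pics/s8.png',cv2.resize(im[60:280,250:500,::-1],None,fx=2.6,fy=2.6,interpolation=cv2.INTER_CUBIC))
for n in ['lower_edge','handle_mid','leg_hinge','leg_foot','leg_grip']: lm('scene',P,n)
im,P=snap('wrist','w8.png')
for n in ['lower_edge','handle_mid','leg_hinge','leg_foot','leg_grip']: lm('wrist',P,n)
for d in spotter.trace('wrist','leg')[:2]:
    v,u=np.nonzero(d['pixels']); print(d['p'],len(u),cv2.minAreaRect(np.array([ray(P,a,b,30)[:2] for a,b in zip(u,v)],np.float32)))
E
```

```text
t 17.22 pos [583.1 221.7 138. ] x [0.01  1.    0.001] y [ 1.    -0.01   0.002] z [ 0.002  0.001 -1.   ] F [-0.8 -0.2 -0.6] M [-0.09  0.11  0.04] w 39.0
scene lower_edge 0.87 [ 631. -310.   16.] [277. 393.]
scene lower_edge 0.82 [ 282. -305.   16.] [172. 299.]
scene lower_edge 0.61 [445. 223.  23.] [363. 200.]
scene handle_mid 0.69 [638. 221.   9.] [422. 241.]
scene handle_mid 0.66 [ 753. -249.   10.] [340. 410.]
scene handle_mid 0.62 [451. 220.  -1.] [363. 207.]
scene handle_mid 0.55 [ 154. -254.   14.] [154. 257.]
scene leg_hinge 0.86 [ 193. -266.   21.] [160. 267.]
scene leg_hinge 0.69 [584. 227.  26.] [406. 224.]
scene leg_foot 0.86 [ 277. -303.   15.] [171. 298.]
scene leg_foot 0.55 [ 638. -306.   21.] [281. 393.]
scene leg_grip 0.59 [493. 221.  30.] [376. 207.]
scene leg_grip 0.34 [448. 220.  15.] [362. 203.]
wrist lower_edge 0.63 [447. 217.  18.] [138. 240.]
wrist handle_mid 0.91 [635. 219.  12.] [378. 234.]
wrist leg_hinge 0.81 [578. 216.  26.] [307. 243.]
wrist leg_foot 0.64 [450. 218.  30.] [136. 243.]
wrist leg_grip 0.68 [494. 216.  31.] [194. 246.]
0.6 6481 ((515.2373657226562, 219.12269592285156), (45.41578674316406, 135.99395751953125), 89.51546478271484)
```

View pics/s8.png

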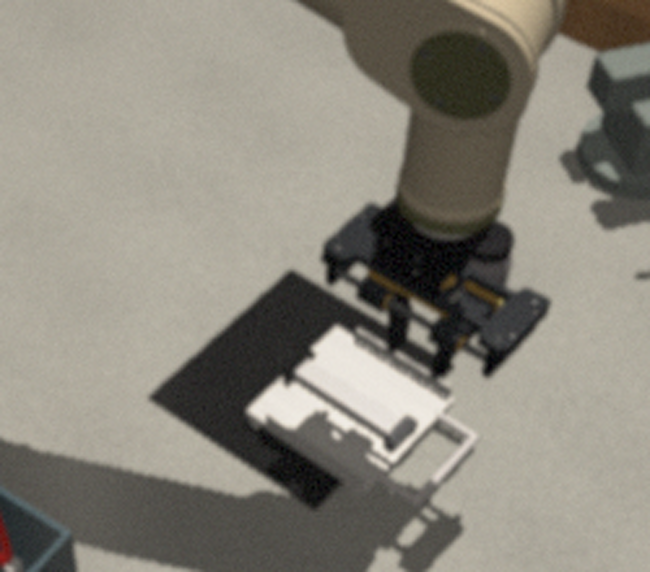

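View pics/w8.png

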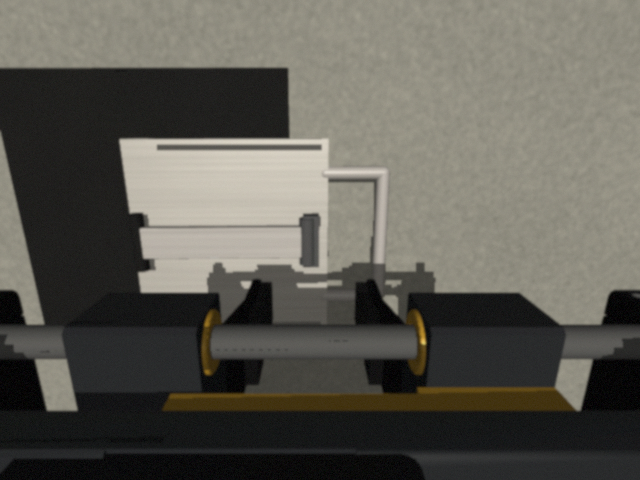

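jog_arm --series '[0,0,0,0,0,-0.107,0,0,0,0,0,-0.107,0,0,0,0,0,-0.107,0,0,0,0,0,-0.107,0,0,0,0,0,-0.107,0,0,0,0,0,-0.107,0,0,0,0,0,-0.107,0,0,0,0,0,-0.107,0,0,0,0,0,-0.107,0,0,0,0,0,-0.107,0,0,0,0,0,-0.107,0,0,0,0,0,-0.107,0,0,0,0,0,-0.107,0,0,0,0,0,-0.107]' --claw 115

```text
time: 19.03
eef_pos: [583.0, 221.8, 135.6]
tool_rot: [0.003, 1.0, -0.0, -0.0]
contact_force: [-0.8, -0.4, 0.4]
width: 48.0
```

```bash
python3 - <<'E'
from h import *
to([493,219,60])
im,P=snap('top')
cv2.imwrite('pics/t9.png',cv2.resize(im[200:340,120:340,::-1],None,fx=3.3,fy=3.3,interpolation=cv2.INTER_CUBIC))
for n in ['lower_edge','leg_hinge','leg_foot','leg_grip']: lm('top',P,n)
im,P=snap('wrist','w9.png')
for n in ['lower_edge','leg_hinge','leg_foot','leg_grip']: lm('wrist',P,n)
E
```

```text
t 19.03 pos [583.  221.8 135.6] x [-1.     0.006  0.   ] y [ 0.006  1.    -0.   ] z [-0. -0. -1.] F [-0.8 -0.4  0.4] M [ 0.07  0.03 -0.  ] w 48.0
shift25 [ 3.599 -0.134  3.026] joints [-0.57  0.39  0.17  1.58 -0.07  1.18  1.18]
top lower_edge 0.77 [ 283. -300.   15.] [429. 332.]
top lower_edge 0.69 [ 631. -312.   11.] [429. 206.]
top leg_hinge 0.57 [ 715. -265.   20.] [411. 177.]
top leg_hinge 0.51 [ 190. -270.   17.] [420. 368.]
top leg_hinge 0.15 [659.   3.  -3.] [316. 199.]
top leg_foot 0.85 [ 281. -308.   19.] [433. 333.]
top leg_foot 0.72 [ 640. -312.   16.] [429. 203.]
top leg_foot 0.57 [660.   3.  -5.] [316. 199.]
top leg_foot 0.16 [516. 464.   1.] [149. 251.]
top leg_grip 0.83 [ 250. -290.   20.] [427. 345.]
top leg_grip 0.69 [ 662. -296.   21.] [423. 195.]
wrist leg_hinge 0.83 [577. 218.  24.] [309. 229.]
wrist leg_foot 0.68 [493. 219.  29.] [309. 113.]
wrist leg_foot 0.6 [449. 218.  29.] [306.  42.]
wrist leg_foot 0.19 [444. 216.  24.] [303.  35.]
wrist leg_grip 0.82 [493. 219.  27.] [309. 113.]
```

View pics/w9.png

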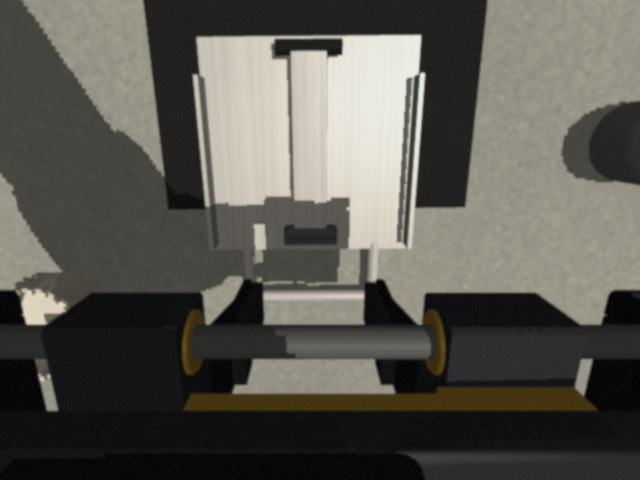

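jog_arm --series '[0.9,-0.03,0,0,0,0,0.9,-0.03,0,0,0,0,0.9,-0.03,0.5,0,0,0,0.9,-0.03,0.5,0,0,0,0,0,0.8,0,0,0,0,0,0.8,0,0,0,0,0,0.8,0,0,0,0,0,0.6,0,0,0,0,0,0.3,0,0,0,0,0,0,0,0,0]'

```text
time: 20.37
eef_pos: [491.9, 219.5, 26.8]
tool_rot: [0.006, 1.0, -0.001, -0.001]
contact_force: [-1.4, -0.2, -0.2]
width: 47.6
```

jog_arm --series '[0,0,0.08,0,0,0,0,0,0.06,0,0,0,0,0,0,0,0,0]'

```text
time: 20.62
eef_pos: [493.4, 220.2, 25.5]
tool_rot: [0.006, 1.0, 0.0, 0.001]
contact_force: [0.0, -1.3, 0.6]
width: 48.0
```

jog_arm --series '[0,0,0.03,0,0,0,0,0,0,0,0,0,0,0,0,0,0,0,0,0,0,0,0,0,0,0,0,0,0,0,0,0,0,0,0,0]' --claw 255 --squeeze 20

```text
time: 21.12
eef_pos: [493.0, 220.0, 24.2]
tool_rot: [0.006, 1.0, 0.0, 0.0]
contact_force: [0.7, 0.4, 1.4]
width: 23.9
```

jog_arm --series '[-0.01,0,-0.26,0,0.073,0,-0.01,0,-0.26,0,0.073,0,-0.01,0,-0.26,0,0.073,0,-0.01,0,-0.26,0,0.073,0,-0.01,0,-0.26,0,0.073,0,-0.01,0,-0.26,0,0.073,0,-0.01,0,-0.26,0,0.073,0,0,0,0,0,0,0]'

```text
time: 21.78
eef_pos: [505.3, 218.9, 66.3]
tool_rot: [0.006, 0.964, 0.001, -0.268]
contact_force: [-3.0, -0.6, 3.8]
width: 24.0
```

jog_arm --series '[-0.01,0,-0.26,0,0.073,0,0,0,0,0,0,0]'

```text
time: 21.95
eef_pos: [508.0, 219.1, 71.6]
tool_rot: [0.006, 0.953, 0.001, -0.303]
contact_force: [-5.5, -1.3, 4.6]
width: 23.9
```

jog_arm --series '[0,0,-0.08,0,0.022,0,0,0,0,0,0,0]'

```text
time: 22.12
eef_pos: [509.6, 219.6, 73.8]
tool_rot: [0.006, 0.95, 0.002, -0.311]
contact_force: [-1.1, -0.2, -2.1]
width: 23.9
```

```bash
python3 - <<'E'
from h import *
st()
im,P=snap('scene')
cv2.imwrite('pics/s10.png',cv2.resize(im[60:280,250:500,::-1],None,fx=2.6,fy=2.6,interpolation=cv2.INTER_CUBIC))
for n in ['lower_edge','handle_mid','leg_hinge','leg_foot','leg_grip']: lm('scene',P,n)
E
```

```text
t 22.12 pos [509.6 219.6  73.8] x [-0.806  0.01   0.591] y [ 0.012  1.    -0.   ] z [-0.591  0.006 -0.807] F [-1.1 -0.2 -2.1] M [-0.06 -1.    0.03] w 23.9
scene lower_edge 0.87 [447. 221.  22.] [363. 201.]
scene lower_edge 0.77 [ 281. -301.   18.] [173. 297.]
scene handle_mid 0.87 [640. 220.  14.] [422. 240.]
scene handle_mid 0.58 [ 754. -246.   10.] [342. 409.]
scene handle_mid 0.57 [ 152. -252.   12.] [155. 257.]
scene leg_hinge 0.62 [ 718. -263.   17.] [323. 403.]
scene leg_hinge 0.53 [ 191. -265.   20.] [160. 267.]
scene leg_hinge 0.52 [585. 221.  26.] [405. 226.]
scene leg_foot 0.83 [ 643. -307.   21.] [282. 395.]
scene leg_foot 0.79 [480. 222. 103.] [375. 186.]
scene leg_foot 0.66 [ 275. -307.   18.] [169. 297.]
scene leg_grip 0.73 [ 660. -293.   23.] [293. 395.]
scene leg_grip 0.6 [513. 220.  76.] [384. 200.]
scene leg_grip 0.6 [ 248. -292.   22.] [166. 286.]
```

View pics/s10.png

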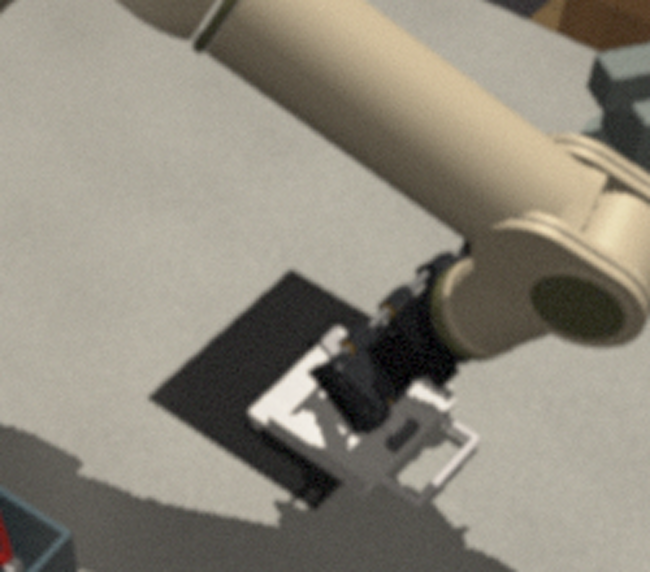

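jog_arm --series '[0,0,-0.1,0,0.03,0,0,0,0,0,0,0,0,0,0,0,0,0]'

```text
time: 22.67
eef_pos: [511.0, 219.7, 76.4]
tool_rot: [0.005, 0.945, 0.002, -0.327]
contact_force: [-0.7, 1.5, -2.4]
width: 24.3
```

```bash
python3 - <<'E'
from h import *
st()
im,P=snap('scene')
for n in ['lower_edge','handle_mid','leg_foot','leg_grip']: lm('scene',P,n)
E
```

```text
t 22.67 pos [511.  219.7  76.4] x [-0.787  0.009  0.617] y [ 0.011  1.    -0.   ] z [-0.617  0.007 -0.787] F [-0.7  1.5 -2.4] M [-0.02 -1.12  0.02] w 24.3
scene lower_edge 0.92 [448. 223.  28.] [363. 199.]
scene lower_edge 0.88 [ 279. -301.   17.] [172. 297.]
scene lower_edge 0.82 [ 631. -311.   15.] [277. 394.]
scene lower_edge 0.3 [512. 220.  83.] [384. 198.]
scene handle_mid 0.84 [ 154. -254.   13.] [155. 258.]
scene handle_mid 0.78 [637. 220.   5.] [421. 241.]
scene handle_mid 0.66 [ 751. -244.    9.] [341. 408.]
scene leg_foot 0.76 [ 638. -309.   23.] [280. 394.]
scene leg_foot 0.62 [ 276. -304.   17.] [170. 297.]
scene leg_foot 0.45 [481. 218. 109.] [374. 186.]
scene leg_grip 0.94 [ 657. -294.   20.] [291. 395.]
scene leg_grip 0.61 [ 248. -291.   22.] [166. 286.]
scene leg_grip 0.57 [516. 222.  81.] [386. 199.]
```

jog_arm --series '[0,0,0.1,0,-0.03,0,0,0,0.03,0,0,0,0,0,0,0,0,0]'

```text
time: 23.17
eef_pos: [508.7, 220.0, 74.4]
tool_rot: [0.005, 0.95, 0.002, -0.312]
contact_force: [-0.8, 0.8, -3.9]
width: 23.5
```

jog_arm --series '[0,0,0,0,0,0,0,0,0,0,0,0,0,0,0,0,0,0,0,0,0,0,0,0,0,0,-0.5,0,0,0,0,0,-1,0,0,0,0,0,-1,0,0,0,0,0,-1,0,0,0]' --claw 115

```text
time: 23.83
eef_pos: [561.3, 219.1, 145.5]
tool_rot: [0.005, 0.95, 0.002, -0.312]
contact_force: [1.0, -0.1, -0.1]
width: 47.6
```

```bash
python3 - <<'E'
from h import *
st()
im,P=snap('scene')
cv2.imwrite('pics/s11.png',cv2.resize(im[60:280,250:500,::-1],None,fx=2.6,fy=2.6,interpolation=cv2.INTER_CUBIC))
for n in ['lower_edge','handle_mid','leg_foot','leg_grip','leg_hinge']: lm('scene',P,n)
E
```

```text
t 23.83 pos [561.3 219.1 145.5] x [-0.805  0.009  0.593] y [ 0.011  1.    -0.   ] z [-0.593  0.007 -0.805] F [ 1.  -0.1 -0.1] M [ 0.06 -0.73 -0.04] w 47.6
scene lower_edge 0.94 [ 283. -302.   20.] [172. 298.]
scene lower_edge 0.85 [ 627. -310.   12.] [276. 393.]
scene lower_edge 0.7 [447. 223.  20.] [363. 201.]
scene handle_mid 0.74 [ 753. -246.   11.] [341. 409.]
scene handle_mid 0.74 [ 154. -253.   16.] [155. 257.]
scene handle_mid 0.59 [638. 221.  11.] [421. 240.]
scene leg_foot 0.86 [478. 220. 102.] [374. 187.]
scene leg_foot 0.8 [ 637. -308.   21.] [280. 394.]
scene leg_foot 0.69 [ 277. -303.   17.] [171. 297.]
scene leg_grip 0.86 [511. 223.  78.] [384. 198.]
scene leg_grip 0.83 [ 250. -292.   22.] [166. 287.]
scene leg_grip 0.82 [ 661. -295.   22.] [293. 396.]
scene leg_grip 0.45 [ 433. -469.   -3.] [160. 394.]
scene leg_hinge 0.95 [ 715. -262.   15.] [322. 402.]
scene leg_hinge 0.82 [ 190. -266.   19.] [159. 267.]
scene leg_hinge 0.31 [ 435. -469.    1.] [161. 394.]
```

View pics/s11.png

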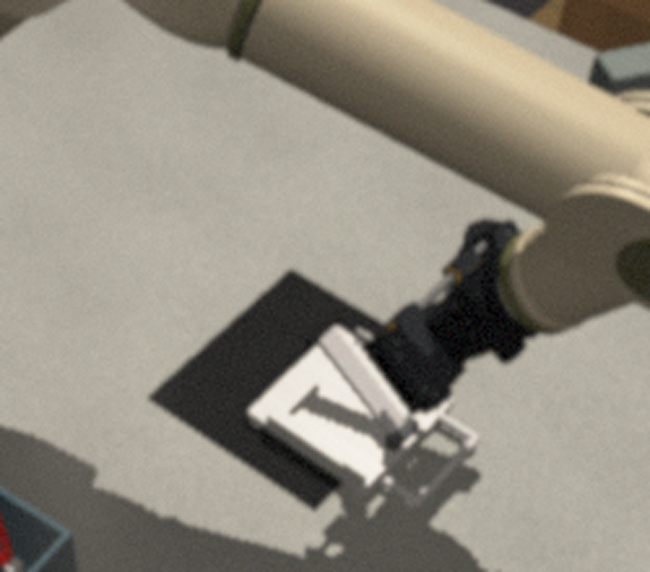

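jog_arm --series '[-0.4,0,0,0,-0.1012,0,-0.4,0,0,0,-0.1012,0,-0.4,0,0,0,-0.1012,0,-0.4,0,0,0,-0.1012,0,-0.4,0,0,0,-0.1012,0,-0.4,0,0,0,-0.1012,0,0,0,0,0,0,0.107,0,0,0,0,0,0.107,0,0,0,0,0,0.107,0,0,0,0,0,0.107,0,0,0,0,0,0.107,0,0,0,0,0,0.107,0,0,0,0,0,0.107,0,0,0,0,0,0.107,0,0,0,0,0,0.107,0,0,0,0,0,0.107,0,0,0,0,0,0.107,0,0,0,0,0,0.107,0,0,0,0,0,0.107,0,0,0,0,0,0.107]' --claw 140

```text
time: 25.8
eef_pos: [614.7, 218.5, 122.1]
tool_rot: [0.712, 0.702, -0.0, -0.0]
contact_force: [0.2, -0.3, 0.7]
width: 39.5
```

```bash
python3 - <<'E'
from h import *
to([637,221,60])
im,P=snap('wrist','w12.png')
for n in ['lower_edge','handle_mid','leg_foot','leg_grip','leg_hinge']: lm('wrist',P,n,2)
E
```

```text
t 25.8 pos [614.7 218.5 122.1] x [ 0.014  1.    -0.   ] y [ 1.    -0.014 -0.001] z [-0.001 -0.    -1.   ] F [ 0.2 -0.3  0.7] M [-0.04  0.04  0.03] w 39.5
shift25 [0.114 0.891 2.483] joints [-0.76  0.49  0.47  1.53 -0.23  1.18 -0.26]
wrist lower_edge 0.97 [448. 214.  21.] [ 89. 248.]
wrist handle_mid 0.63 [639. 219.  17.] [346. 237.]
wrist leg_grip 0.91 [514. 218.  79.] [142. 269.]
wrist leg_hinge 0.75 [578. 215.  26.] [263. 246.]
```

View pics/w12.png

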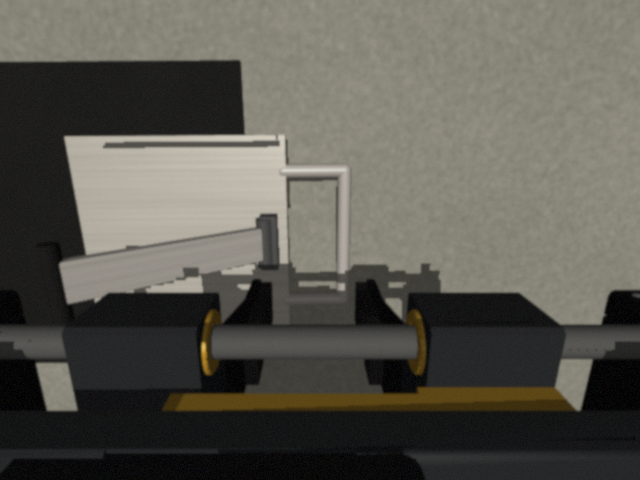

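jog_arm --series '[0.05,0.46,0.3,0,0,0,0,0.46,0.7,0,0,0,0,0,0.9,0,0,0,0,0,0.9,0,0,0,0,0,0.8,0,0,0,0,0,0.5,0,0,0,0,0,0.3,0,0,0,0,0,0.1,0,0,0,0,0,0,0,0,0]'

```text
time: 26.85
eef_pos: [639.2, 219.6, 10.8]
tool_rot: [0.71, 0.704, 0.0, 0.0]
contact_force: [-0.1, -0.3, 0.5]
width: 39.2
```

```bash
python3 - <<'E'
from h import *
st()
im,P=snap('scene')
cv2.imwrite('pics/s13.png',cv2.resize(im[100:280,300:500,::-1],None,fx=3.3,fy=3.3,interpolation=cv2.INTER_CUBIC))
st()
E
```

```text
t 26.85 pos [639.2 219.6  10.8] x [0.009 1.    0.   ] y [ 1.    -0.009  0.001] z [ 0.001  0.    -1.   ] F [-0.1 -0.3  0.5] M [-0.1  -0.   -0.04] w 39.2
t 26.9 pos [639.6 219.7  11.5] x [0.009 1.    0.001] y [ 1.    -0.009  0.002] z [ 0.002  0.001 -1.   ] F [0.6 0.2 0.1] M [-0.06  0.05  0.03] w 39.4
```

View pics/s13.png

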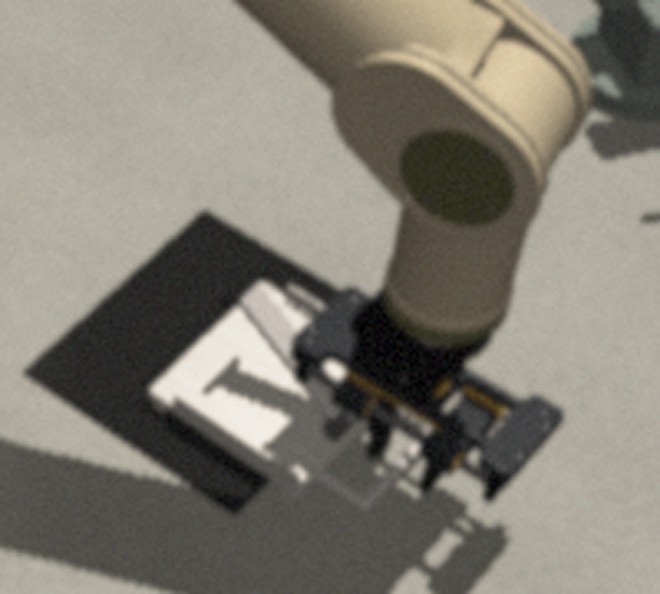

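jog_arm --series '[0,0,0.12,0,0,0,0,0,0.12,0,0,0,0,0,0,0,0,0]'

```text
time: 27.15
eef_pos: [639.0, 219.7, 4.7]
tool_rot: [0.71, 0.704, 0.001, 0.0]
contact_force: [-0.1, -0.2, -0.2]
width: 39.3
```

jog_arm --series '[0,0,0.06,0,0,0,0,0,0,0,0,0]'

```text
time: 27.32
eef_pos: [639.0, 219.6, 3.1]
tool_rot: [0.71, 0.704, 0.0, 0.0]
contact_force: [0.2, 0.5, -0.3]
width: 39.3
```

jog_arm --series '[0,0,0,0,0,0,0,0,0,0,0,0,0,0,0,0,0,0,0,0,0,0,0,0,0,0,0,0,0,0,0,0,0,0,0,0]' --claw 255 --squeeze 12

```text
time: 27.82
eef_pos: [638.8, 219.6, 3.1]
tool_rot: [0.71, 0.704, 0.0, 0.0]
contact_force: [-1.9, 0.0, 1.4]
width: 9.5
```

jog_arm --series '[0,-0.04,-0.38,0,0,0,0,-0.06,-0.38,0,0,0,0,-0.08,-0.38,0,0,0,0,-0.1,-0.37,0,0,0,0,-0.12,-0.37,0,0,0,0,-0.14,-0.36,0,0,0,0,-0.15,-0.35,0,0,0,0,-0.17,-0.35,0,0,0,0,-0.19,-0.34,0,0,0,0,-0.21,-0.33,0,0,0,0,0,0,0,0,0]'

```text
time: 28.73
eef_pos: [607.1, 220.4, 95.4]
tool_rot: [0.71, 0.704, 0.001, 0.0]
contact_force: [2.2, -0.2, 0.2]
width: 9.6
```

```bash
python3 - <<'E'
from h import *
st()
im,P=snap('scene')
cv2.imwrite('pics/s14.png',cv2.resize(im[60:280,250:500,::-1],None,fx=2.6,fy=2.6,interpolation=cv2.INTER_CUBIC))
for n in ['lower_edge','handle_mid','leg_foot']: lm('scene',P,n)
E
```

```text
t 28.73 pos [607.1 220.4  95.4] x [0.009 1.    0.001] y [ 1.    -0.009  0.002] z [ 0.002  0.001 -1.   ] F [ 2.2 -0.2  0.2] M [-0.09 -0.4  -0.03] w 9.6
scene lower_edge 0.9 [ 283. -303.   13.] [173. 299.]
scene lower_edge 0.79 [435. 225.  15.] [360. 199.]
scene lower_edge 0.7 [ 628. -311.   15.] [276. 393.]
scene lower_edge 0.47 [ 401. -211.    2.] [236. 303.]
scene handle_mid 0.81 [606. 221.  99.] [416. 212.]
scene handle_mid 0.68 [ 153. -250.   13.] [156. 256.]
scene handle_mid 0.65 [ 750. -248.    8.] [340. 409.]
scene leg_foot 0.88 [426. 219. 106.] [357. 176.]
scene leg_foot 0.81 [ 274. -306.   19.] [169. 297.]
scene leg_foot 0.62 [ 637. -309.   19.] [280. 394.]
```

View pics/s14.png

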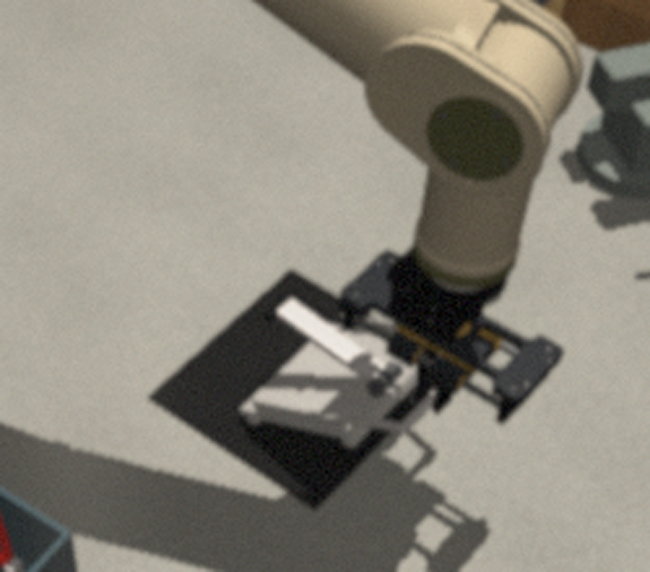

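jog_arm --series '[0,-0.22,-0.32,0,0,0,0,-0.24,-0.3,0,0,0,0,-0.25,-0.29,0,0,0,0,-0.27,-0.28,0,0,0,0,-0.28,-0.26,0,0,0,0,-0.3,-0.25,0,0,0,0,-0.31,-0.23,0,0,0,0,-0.32,-0.22,0,0,0,0,-0.33,-0.2,0,0,0,0,-0.34,-0.18,0,0,0,0,-0.35,-0.16,0,0,0,0,-0.36,-0.16,0,0,0,0,-0.37,-0.15,0,0,0,0,-0.37,-0.13,0,0,0,0,-0.38,-0.11,0,0,0,0,-0.39,-0.09,0,0,0,0,-0.39,-0.07,0,0,0,0,-0.39,-0.05,0,0,0,0,0,0,0,0,0]'

```text
time: 30.52
eef_pos: [461.0, 221.9, 182.3]
tool_rot: [0.71, 0.704, 0.003, 0.001]
contact_force: [3.5, -2.8, 16.6]
width: 9.3
```

```bash
python3 - <<'E'
from h import *
st()
im,P=snap('scene')
cv2.imwrite('pics/s15.png',cv2.resize(im[60:280,250:500,::-1],None,fx=2.6,fy=2.6,interpolation=cv2.INTER_CUBIC))
for n in ['lower_edge','handle_mid','leg_foot','leg_hinge']: lm('scene',P,n)
E
```

```text
t 30.52 pos [461.  221.9 182.3] x [0.009 1.    0.003] y [ 1.    -0.009  0.005] z [ 0.005  0.003 -1.   ] F [ 3.5 -2.8 16.6] M [-0.55 -0.68  0.01] w 9.3
scene lower_edge 0.92 [ 628. -310.   18.] [276. 393.]
scene lower_edge 0.88 [ 280. -302.   17.] [172. 298.]
scene lower_edge 0.86 [420. 222.   4.] [355. 200.]
scene handle_mid 0.93 [ 153. -251.   11.] [156. 257.]
scene handle_mid 0.72 [ 752. -248.    8.] [341. 409.]
scene handle_mid 0.57 [463. 224. 190.] [372. 158.]
scene leg_foot 0.9 [ 638. -309.   18.] [280. 395.]
scene leg_foot 0.82 [ 276. -304.   19.] [170. 297.]
scene leg_foot 0.54 [349. 218.  54.] [334. 176.]
scene leg_hinge 0.88 [ 716. -261.   16.] [323. 402.]
scene leg_hinge 0.63 [439. 223. 138.] [363. 169.]
scene leg_hinge 0.53 [ 191. -268.   21.] [159. 267.]
scene leg_hinge 0.39 [428. 219.   3.] [356. 202.]
```

View pics/s15.png

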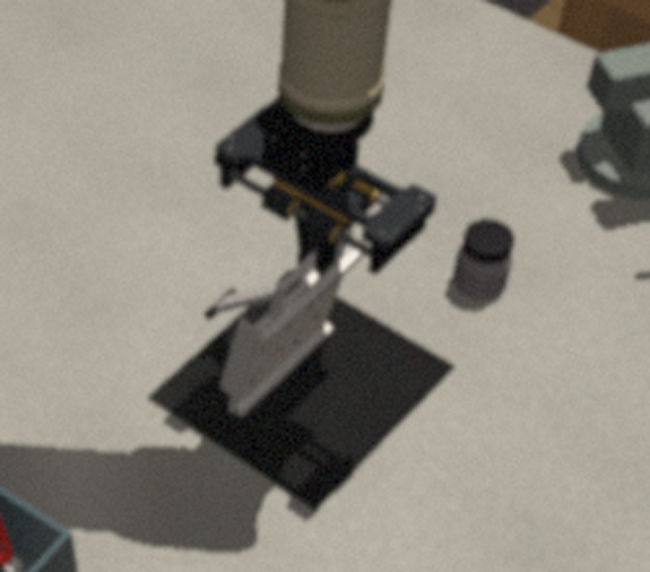

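jog_arm --series '[0,0,-0.06,0,0,0,0,0,0,0,0,0,0,0,0,0,0,0,0,0,-0.3,0,0,0,0,0,-0.5,0,0,0,0,0.3,-0.2,0,0,0,0,0.5,0,0,0,0,0,0.5,0,0,0,0,0,0.5,0,0,0,0,0,0.5,0,0,0,0,0,0.5,0,0,0,0,0,0.3,0,0,0,0,0,0,0,0,0,0]' --squeeze 45

```text
time: 31.85
eef_pos: [539.0, 219.9, 205.3]
tool_rot: [0.711, 0.704, -0.0, 0.001]
contact_force: [0.6, 0.4, -3.2]
width: 8.8
```

```bash
python3 - <<'E'
from h import *
st()
im,P=snap('scene')
cv2.imwrite('pics/s16.png',cv2.resize(im[60:280,250:500,::-1],None,fx=2.6,fy=2.6,interpolation=cv2.INTER_CUBIC))
for n in ['lower_edge','handle_mid','leg_foot','leg_hinge']: lm('scene',P,n)
E
```

```text
t 31.85 pos [539.  219.9 205.3] x [ 0.01   1.    -0.001] y [ 1.    -0.01   0.001] z [ 0.001 -0.001 -1.   ] F [ 0.6  0.4 -3.2] M [-0.13 -0.07 -0.04] w 8.8
scene lower_edge 0.82 [503. 220.  25.] [379. 211.]
scene lower_edge 0.77 [ 631. -312.   16.] [277. 394.]
scene lower_edge 0.62 [ 281. -300.   18.] [173. 297.]
scene handle_mid 0.94 [ 153. -249.   12.] [156. 256.]
scene handle_mid 0.71 [537. 224. 214.] [398. 165.]
scene handle_mid 0.71 [ 753. -246.    9.] [341. 409.]
scene handle_mid 0.53 [523. 222. 160.] [391. 179.]
scene leg_foot 0.73 [ 277. -301.   20.] [171. 296.]
scene leg_foot 0.69 [ 638. -310.   23.] [279. 395.]
scene leg_foot 0.48 [428. 219.  74.] [357. 185.]
scene leg_hinge 0.74 [ 403. -208.    3.] [237. 303.]
scene leg_hinge 0.73 [ 717. -262.   15.] [323. 403.]
scene leg_hinge 0.64 [519. 220. 164.] [389. 177.]
scene leg_hinge 0.61 [ 189. -265.   19.] [159. 266.]
```

View pics/s16.png

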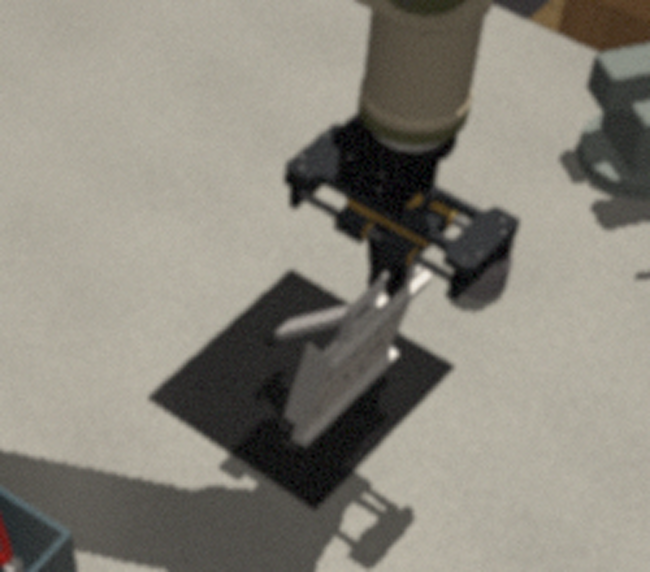

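jog_arm --series '[0,0,0.3,0,0,0,0,0,0.3,0,0,0,0,0,0.1,0,0,0,0,0,0,0,0,0]'

```text
time: 32.43
eef_pos: [537.5, 220.3, 187.3]
tool_rot: [0.71, 0.704, -0.0, 0.0]
contact_force: [0.0, -0.3, -2.8]
width: 8.4
```

jog_arm --series '[0,0,0.08,0,0,0,0,0,0,0,0,0]'

```text
time: 32.6
eef_pos: [538.2, 220.5, 186.3]
tool_rot: [0.71, 0.704, 0.0, 0.0]
contact_force: [-0.3, 0.1, -3.8]
width: 8.4
```

jog_arm --series '[0,0,0.08,0,0,0,0,0,0,0,0,0]'

```text
time: 32.77
eef_pos: [538.3, 220.5, 184.4]
tool_rot: [0.71, 0.704, 0.0, 0.0]
contact_force: [0.2, -0.4, -3.3]
width: 8.6
```

jog_arm --series '[0,0,0.06,0,0,0,0,0,0,0,0,0]'

```text
time: 32.93
eef_pos: [538.6, 220.4, 183.1]
tool_rot: [0.71, 0.704, 0.001, 0.001]
contact_force: [-1.1, -1.0, -2.3]
width: 8.4
```

jog_arm --series '[0,0,0.05,0,0,0,0,0,0,0,0,0]'

```text
time: 33.1
eef_pos: [539.4, 220.3, 182.8]
tool_rot: [0.711, 0.704, 0.002, 0.001]
contact_force: [1.5, -2.3, 3.4]
width: 8.6
```

jog_arm --series '[0,0,0,0,0,0,0,-0.39,-0.05,0,0,0,0,-0.39,-0.04,0,0,0,0,-0.4,-0.02,0,0,0,0,-0.4,0,0,0,0,0,-0.4,0.01,0,0,0,0,-0.39,0.03,0,0,0,0,-0.39,0.05,0,0,0,0,0,0,0,0,0]' --squeeze 12

```text
time: 33.85
eef_pos: [467.2, 221.6, 181.9]
tool_rot: [0.71, 0.704, 0.0, -0.0]
contact_force: [-0.3, -1.5, -0.3]
width: 9.6
```

```bash
python3 - <<'E'
from h import *
st()
im,P=snap('scene')
cv2.imwrite('pics/s17.png',cv2.resize(im[60:280,250:500,::-1],None,fx=2.6,fy=2.6,interpolation=cv2.INTER_CUBIC))
for n in ['lower_edge','handle_mid','leg_foot','leg_hinge']: lm('scene',P,n)
E
```

```text
t 33.85 pos [467.2 221.6 181.9] x [0.008 1.    0.   ] y [ 1.    -0.008 -0.   ] z [-0.  0. -1.] F [-0.3 -1.5 -0.3] M [-0.22  0.   -0.03] w 9.6
scene lower_edge 0.97 [ 630. -310.   16.] [277. 393.]
scene lower_edge 0.75 [501. 222.   5.] [379. 215.]
scene lower_edge 0.75 [ 283. -302.   17.] [173. 298.]
scene handle_mid 0.69 [ 154. -250.   12.] [156. 257.]
scene handle_mid 0.59 [468. 220. 188.] [373. 161.]
scene leg_foot 0.89 [ 640. -310.   21.] [280. 396.]
scene leg_foot 0.73 [ 279. -302.   16.] [172. 297.]
scene leg_hinge 0.93 [ 716. -264.   20.] [322. 402.]
scene leg_hinge 0.69 [656.   2.  -2.] [375. 305.]
scene leg_hinge 0.64 [ 192. -266.   20.] [160. 267.]
```

View pics/s17.png

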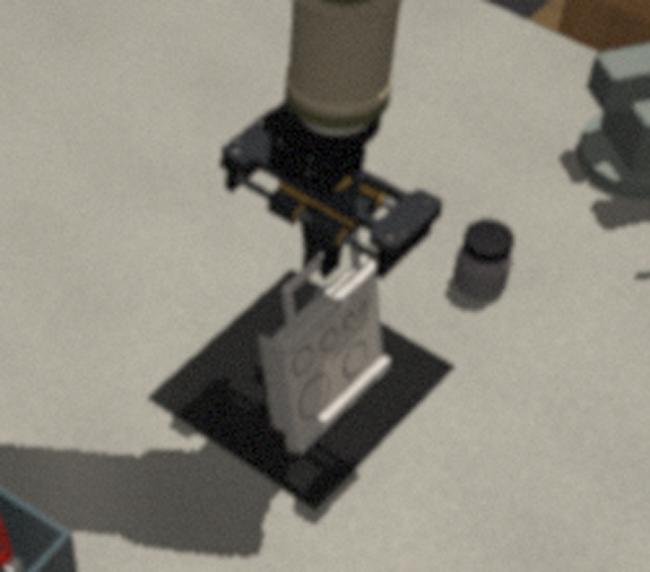

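jog_arm --series '[0,-0.3,0.06,0,0,0,0,-0.2,0.05,0,0,0,0,0,0,0,0,0]'

```text
time: 34.35
eef_pos: [455.8, 221.5, 179.2]
tool_rot: [0.71, 0.704, 0.0, 0.0]
contact_force: [-0.0, 0.4, 0.6]
width: 9.7
```

jog_arm --series '[0,-0.16,0.05,0,0,0,0,0,0,0,0,0]'

```text
time: 34.52
eef_pos: [452.2, 221.5, 178.2]
tool_rot: [0.71, 0.704, 0.0, 0.0]
contact_force: [-0.5, 0.1, 0.9]
width: 9.1
```

jog_arm --series '[0,-0.16,0.05,0,0,0,0,0,0,0,0,0]'

```text
time: 34.68
eef_pos: [448.3, 221.6, 176.9]
tool_rot: [0.71, 0.704, 0.0, 0.0]
contact_force: [-1.7, -0.3, 4.4]
width: 9.6
```

```bash
python3 - <<'E'
from h import *
st()
im,P=snap('scene')
for n in ['lower_edge','handle_mid','leg_foot','face_rail']: lm('scene',P,n)
im,P=snap('top')
for n in ['lower_edge','leg_foot']: lm('top',P,n)
E
```

```text
t 34.68 pos [448.3 221.6 176.9] x [0.009 1.    0.   ] y [ 1.    -0.009  0.001] z [ 0.001  0.    -1.   ] F [-1.7 -0.3  4.4] M [-0.12  0.28  0.01] w 9.6
scene lower_edge 0.78 [ 631. -311.   15.] [277. 394.]
scene lower_edge 0.76 [ 281. -304.   19.] [172. 298.]
scene lower_edge 0.7 [503. 221.   3.] [379. 215.]
scene handle_mid 0.81 [447. 227. 183.] [367. 157.]
scene handle_mid 0.81 [ 154. -249.   17.] [156. 255.]
scene handle_mid 0.57 [655.   3.  -5.] [375. 305.]
scene leg_foot 0.9 [ 637. -308.   19.] [280. 394.]
scene leg_foot 0.5 [ 276. -303.   19.] [171. 297.]
scene face_rail 0.84 [ 717. -265.   -2.] [322. 407.]
scene face_rail 0.57 [478. 222. 139.] [375. 176.]
scene face_rail 0.57 [ 185. -264.    3.] [161. 269.]
top lower_edge 0.76 [ 284. -301.   16.] [430. 332.]
top lower_edge 0.72 [ 434. -466.   -3.] [486. 277.]
top lower_edge 0.6 [ 631. -317.    9.] [430. 207.]
top lower_edge 0.59 [502. 219.   4.] [238. 255.]
top leg_foot 0.71 [ 639. -309.   17.] [428. 203.]
top leg_foot 0.68 [ 280. -308.   20.] [433. 333.]
```

jog_arm --series '[0,-0.06,0.02,0,0,0,0,0,0,0,0,0]'

```text
time: 35.25
eef_pos: [447.4, 221.5, 176.6]
tool_rot: [0.71, 0.704, 0.001, 0.0]
contact_force: [-1.8, -0.8, 5.4]
width: 9.7
```

jog_arm --series '[0,0,0,0,0,0,0,0,0,0,0,0,0,0,0,0,0,0,0,0,0,0,0,0,0,0,0,0,0,0,0,0,0,0,0,0]' --claw 130

```text
time: 35.75
eef_pos: [447.3, 221.3, 176.3]
tool_rot: [0.71, 0.704, 0.0, 0.0]
contact_force: [0.1, -0.4, -0.5]
width: 39.1
```

jog_arm --series '[0,0,-0.2,0,0,0,0,0,-0.5,0,0,0,0,0,-0.8,0,0,0,0,0,-1,0,0,0,0,0,-1,0,0,0,0,0,-1,0,0,0,0,0,-1,0,0,0,0,0,-0.5,0,0,0,0,0,0,0,0,0]'

```text
time: 36.5
eef_pos: [448.2, 221.8, 329.8]
tool_rot: [0.71, 0.704, 0.003, 0.001]
contact_force: [0.4, -0.2, -0.5]
width: 42.8
```

```bash
python3 - <<'E'
from h import *
st()
im,P=snap('scene','s18.png')
cv2.imwrite('pics/s18c.png',cv2.resize(im[60:280,250:500,::-1],None,fx=2.6,fy=2.6,interpolation=cv2.INTER_CUBIC))
for n in ['lower_edge','handle_mid','leg_foot','face_rail','saw_large','saw_small','wax_jar','spanner']: lm('scene',P,n,3)
im,P=snap('top','t18.png')
for n in ['lower_edge','leg_foot','handle_mid']: lm('top',P,n)
im,P=snap('wrist','w18.png')
for n in ['lower_edge','leg_foot','handle_mid']: lm('wrist',P,n)
E
```

```text
t 36.5 pos [448.2 221.8 329.8] x [0.009 1.    0.003] y [ 1.    -0.009  0.005] z [ 0.005  0.003 -1.   ] F [ 0.4 -0.2 -0.5] M [-0.09  0.04 -0.01] w 42.8
scene lower_edge 0.84 [ 630. -311.   16.] [277. 394.]
scene lower_edge 0.84 [ 282. -304.   18.] [172. 298.]
scene lower_edge 0.69 [503. 220.   3.] [379. 216.]
scene handle_mid 0.7 [446. 219. 184.] [365. 158.]
scene handle_mid 0.7 [ 752. -248.    8.] [340. 409.]
scene handle_mid 0.6 [ 151. -254.   12.] [154. 257.]
scene leg_foot 0.78 [ 276. -303.   17.] [170. 297.]
scene leg_foot 0.63 [ 638. -311.   17.] [279. 396.]
scene face_rail 0.72 [ 720. -265.   -5.] [323. 408.]
scene face_rail 0.66 [ 189. -267.    3.] [161. 271.]
scene face_rail 0.65 [474. 219. 142.] [373. 175.]
scene saw_large 0.72 [657.   3.  -4.] [376. 305.]
scene saw_small 0.92 [ 684. -436.   -3.] [254. 461.]
scene saw_small 0.61 [506. 218.   2.] [379. 217.]
scene wax_jar 0.65 [ 401. -211.    4.] [236. 303.]
scene wax_jar 0.6 [521. 467.   0.] [435. 168.]
scene spanner 0.57 [ 434. -471.   -3.] [160. 395.]
top lower_edge 0.82 [ 632. -310.    8.] [428. 206.]
top lower_edge 0.79 [502. 219.   6.] [238. 255.]
top lower_edge 0.7 [ 282. -302.   13.] [430. 333.]
top leg_foot 0.8 [ 638. -308.   15.] [427. 204.]
top leg_foot 0.56 [ 281. -306.   20.] [432. 333.]
top handle_mid 0.97 [ 752. -248.   14.] [404. 165.]
top handle_mid 0.79 [449. 216. 188.] [230. 266.]
top handle_mid 0.58 [ 146. -253.   16.] [414. 384.]
top handle_mid 0.58 [462. 225.   1.] [236. 270.]
wrist lower_edge 0.68 [498. 215.  -0.] [351. 197.]
wrist leg_foot 0.75 [415. 216.   6.] [288. 197.]
wrist handle_mid 0.62 [449. 219. 193.] [315. 231.]
```

View pics/s18c.png

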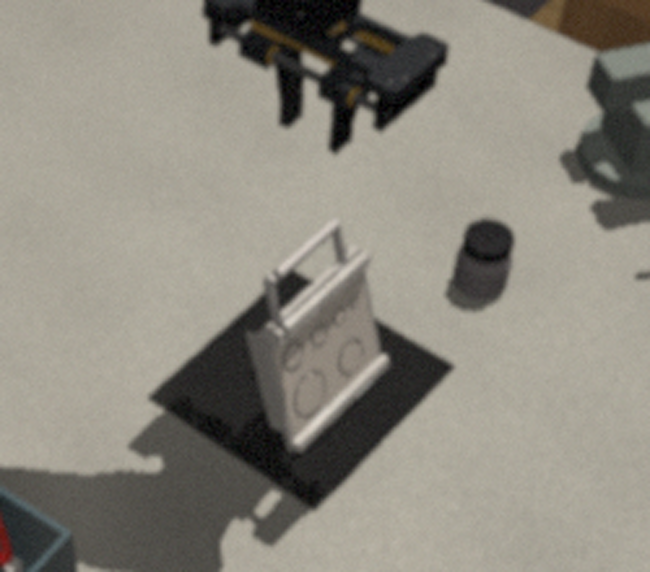

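View pics/w18.png

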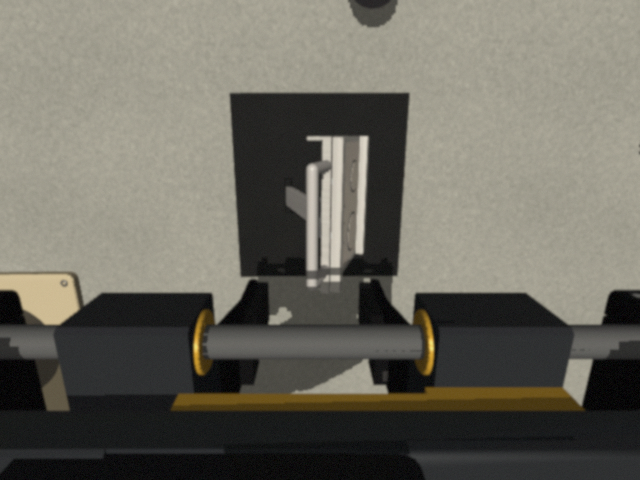

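```bash
python3 -c "
from h import *
print(env.job_done()); st()"
```

```text
the job is handed in; nothing more can be done
None
the job is handed in; nothing more can be done
```

The chart now stands on the rubber mat on its lower edge and opened leg, with its face to the far side, and the job is handed in. No verdict came back. I handed in at about 36.7 s of the 72 s allowed.

What I did:
1. I gripped the chart by its handle at the bin and carried it to the mat. I swivelled it down onto its face, with the leg folded.
2. I pinched the leg and raised it until the chart's lower edge began to lift, which shows the leg was at its stop.
3. I took the handle again, swung the chart upright and lifted it about 75 mm further onto the mat. I then leaned it back until the foot touched, let go and withdrew upward.

Last checks after letting go:

| Check | Measured | Required |
|---|---|---|
| Lower edge, world (mat centre about 457, 225) | (502, 219, 4) mm | on the mat |
| Leg foot, world (only the wrist camera found it) | (415, 216, 6) mm | on the mat |
| Lean back (from handle and lower edge) | about 0.3 rad | 0.2 to 0.42 |
| Width against mat y axis (by eye) | nearly parallel | within 0.35 rad |
| Saws, jar, spanner | within 5 mm of first readings | within 30 mm |
| Gripper | about 145 mm above the handle, contact force near 0 | touching nothing |

- **Leg angle:** I did not measure it after the chart stood up. Its position follows from the lean and the foot's place.
- **False reports:** The networks also reported the two look-alike charts and a few wrong matches. I discarded those by position.

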